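Feed the parts tray past the sprung light gate into the UV curing hood

TASK

Load the black tray of glued camera modules into the UV curing hood: swing the amber spring gate open with one fingertip and keep holding it open while you push the tray forward with another fingertip (its empty front pocket gives it room) until the tray's front end is well past the gate's free edge. Then push the tray on along the chute until it is fully home against the end stop inside the hood, and leave the gate to spring shut behind it. Only push the tray, smoothly, without lifting or tipping it, and leave the screwdriver, the dash camera and the cup where they are.

Things in the scene. Friction and masses are not known exactly. Their poses are not given: they have to be found in the camera images.
- chute: Fixed aluminium feed chute of the UV station. Origin on the table, on the lane's centre line, at the gate line; x = direction of travel (to the hood), y across the lane, away from the hinge. Lane floor 6 mm above the table; lane y -31 to 31 mm; walls 4 mm thick, tops 28 mm above the table, x -270 mm to the hood; hinge-side wall missing from x -74 to 7 mm, where the gate swings out.
- hood_mouth (a point): Middle of the front edge of the hood's roof (white hood, amber window), at x = 45 mm in the chute's frame, 70 mm above the table. The hood reaches to x = 170 mm, is 100 mm wide, open toward the gate, 58 mm clear above the lane floor. A 50 mm high power unit behind it reaches to x = 241 mm.
- end_stop (a point): Middle of the face of the rubber end stop in the hood, 16 mm above the lane floor, at x = 150 mm in the chute's frame. The tray is home when its front end touches it; its back end is then at x = 30 mm, past the gate.
- gate_angle (a joint): Gate hinge, rad: 0 = shut, straight across the lane; grows as the free edge swings back against the travel and out on the hinge side (pi/2: free edge points away from the hood; stop 2.25). Never swings to the hood. Spring shuts it at once when let go (0.3 N at the free edge shut, 1.3 N wide open). In the chute's frame, at angle a, the panel runs from the hinge along (-sin a, cos a).
- gate: The gate: amber panel in an aluminium frame, 6 mm thick, from 11 to 83 mm above the table, reaching 7 to 66 mm from the hinge axis. Origin on the hinge axis, 2 mm above the table; y runs along the panel to its free edge; x is the normal of the face that looks to the hood when shut: press that face to open it. A fingertip fits from above between shut gate and hood (45 mm).
- gate_hinge (a point): The hinge axis (upright), 45 mm above the table, at x = 0, y = -41 mm in the chute's frame; the steel pin stands up to 92 mm above the table.
- gate_edge (a point): Middle of the gate's free edge, 66 mm from the hinge axis, 47 mm above the table; moves with the gate.
- tray: Black open tray, 120 mm long (x), 56 wide (y), 32 high, about 0.3 kg, walls and floor 3 mm. Loose on the lane floor, 3 mm play each side, short of the gate's swing. Origin: centre of its underside; x points forward. Front pocket empty: inside x = 11 to 57 mm, 50 mm wide, its floor 9 mm and rim 38 mm above the table. The rear pocket holds four camera modules below the rim.
- tray_front (a point): Middle of the tray's front end (outer face), 60 mm ahead of its origin, 16 mm above its underside.
- tray_back (a point): Middle of the tray's back end (outer face), 60 mm behind its origin, 16 mm above its underside.
- screwdriver: Bystander: screwdriver with a blue handle lying on the table on the hinge side of the chute. Leave it.
- dashcam: Bystander: black dash camera, 75 x 34 mm, about 52 mm high, standing on the table on the hinge side. Leave it.
- cup: Bystander: brown cup, 72 mm across, 85 mm high, on the other side of the chute. Leave it.
There are look-alikes about, which are no part of the job. Leave any red look-alike of the tray alone.

How it is judged:
On the way, in this order (a step that is already met when the one before it is completed fails the run):
1. a fingertip holds the gate open (beyond 1.3 rad) with the tray's front end still short of it (value of joint gate_angle above 1.3 rad and contact force between the fingers and gate above 0.1 N and x of tray_front in the frame of chute below -0.06 m), for 0.2 s.
2. with the fingertip still holding the gate, the tray's front end has been pushed past the gate's free edge (to within 45 mm of the gate line) (value of joint gate_angle above 1.3 rad and contact force between the fingers and gate above 0.1 N and x of tray_front in the frame of chute above -0.045 m), for 0.1 s.
3. the tray is home against the end stop (x of tray_front in the frame of chute above 0.145 m), for 0.2 s.
At the end, for the whole second after the job is handed in: The tray lies flat and at rest with its front end within 5 mm of the end stop, and the gate is shut behind it (below 0.1 rad) (x of tray_front in the frame of chute above 0.145 m and x of tray_back in the frame of chute above 0.025 m and angle between tray's own z axis and vertical below 0.06 rad and height (world z) of tray below 0.01 m and linear speed of tray below 0.02 m/s and value of joint gate_angle below 0.1 rad); the robot touches nothing.
It fails at once if the tray is lifted (more than 9 mm off the lane floor) or tipped (more than 0.2 rad) (height (world z) of tray above 0.015 m or angle between tray's own z axis and vertical above 0.2 rad).
It fails at once if the tray is shot along the chute (faster than 0.5 m/s) (linear speed of tray above 0.5 m/s).
It fails at once if the tray is driven hard into the gate (over 15 N) (contact force between tray and gate above 15 N).
It fails at once if a bystander is moved (more than 15 mm) (distance of any of screwdriver, dashcam, cup from where it was at the start of the episode above 0.015 m).
It also fails if it takes over 69 s, if anything falls off the work surface, if the arm or the gripper's body presses on something with over 40 N, if the wrist force passes 120 N, or if a joint passes its speed limit or range.

ROBOT

A 7-joint arm with a two-finger parallel gripper is mounted at the origin on the work surface. World frame = base frame: x ahead of the robot, y to its left, z up, the work surface at z = 0. Lengths are in m, angles in rad, forces in N, time in s.
With the tool pointing down it reaches from about 0.4 to 0.875 m from the base axis. Payload 6.5 kg.
Tool frame: the origin (TCP) lies midway between the tips of the shut fingers; the grasp point (between the pads) lies 19 mm behind it; y points along the fingers, z is the direction in which the jaws open and shut, and the axes are right-handed (so a half turn about y gives the same grasp; the last joint's range is limited). The gripper opens to 88 mm and grips with 3 to 60 N. Pads are 18 mm wide; open, the fingers measure 123 mm over their backs; the gripper's body (75 mm by 187 mm) begins 45 mm behind the grasp point.
Start: joints at [-1.346, 0.536, -0.004, 1.538, 0.003, 1.067, -0.071], TCP at [0.186, 0.623, 0.239] pointing down, gripper open.
Joint ranges: [-2.7, 2.7], [-0.37, 2.16], [-1.27, 1.26], [0.24, 2.4], [-1.31, 4.45], [0.19, 1.91], [-2.76, 2.76]. Speed limits (rad/s): [2.39, 2.39, 3.14, 3.14, 3.14, 3.14, 3.14].

INTERFACE

Orientations are given as a 3x3 rotation matrix whose columns are the frame's x, y, z axes.
In Python, from station import * gives the robot as it stands.
- The arm moves only by the shell command python3 -m jog 'ROWS'. ROWS is JSON, a list of rows, each an object of numbers: "dx", "dy", "dz": the shift along the tool's x, y, z normalised to -1 to 1, where 1 is 150 mm; "rx", "ry", "rz": the turn, a rotation vector about the tool's x, y, z normalised to -1 to 1, where 1 is 45 degrees; "fingers": the closure, from 0 (fully open) to 1 (shut). A call has 1 to 10 rows; each row shifts and turns the commanded pose from where the row before left it, along the tool's axes as they then stand; what a row does not reach is not made up. A row lasts 1/8 s, in which the tool goes at most 62.5 mm and 10.7 degrees, less where a joint would pass 70% of its speed; a pose out of reach is approached as far as the arm can. A call with a number of a shift or a turn outside -1 to 1 is refused whole. A call with a gripper value outside its range is refused whole. The fingers move at their own pace and stop on an object; the grip force is fixed at half the most. Time passes only in rows, so rows that do not move let the fingers close. It gives the time, the measured TCP pose, the force and the opening at its end, in the units of the state.
- sense(): the state, without advancing time (a new reading comes with each control period).
- grab_frame(name): name is "side" or "top"; returns the picture (420x560x3 uint8, red, green, blue); there is no depth.
- camera_model(name): a dict with "fx", "fy", "cx", "cy" (pixels), "k1" (the pictures are not rectified: a ray, as slopes to the right and down, at radius r is drawn at 1 + k1 r^2 times it, then the intrinsics apply), "R" (3x3) and "t" (3): a world point X has camera coordinates R X + t. Camera axes: x right, y down, z forward; pixel columns grow to the right and rows downward; lengths in m; the calibration is good to about 2 mm. A picture is of the moment at which its call begins. camera_model takes no time and is no camera call.
- sign_off(): hands the job in, once; it reports no verdict.
Trained networks look in the newest picture that a camera, given by its name, has taken for a name from the list of things; names that differ only in an ending like _2 or _b are one class to them, and where a whole thing is asked for, a point or a joint stands for the part that bears it (a point fixed in the world has none). Each returns a list of dicts, best first, with "confidence" (0 to 1); they miss things now and then, are a little off and sometimes report something else, mostly with a low value. They report only what shows in the picture. A call takes as long as a camera call. They do not tell look-alikes from the thing itself.
- look_for(camera, label): "centre" ([x, y, z] in m, in world coordinates, good to about 4 mm: the middle of the surface that is visible of it).
- masks_of(camera, label): "pixels" (420x560 bool, what is visible of it).
- tip_of(camera, label): "centre" ([x, y, z] in m, in world coordinates, good to about 4 mm: a listed point, or the origin of a listed thing).
The state is a dict: "clock": time; "joints": joint angles; "qvel": joint speeds; "joint_torque": joint torques, N m; "tool_pos": TCP position; "eef_rot": TCP orientation; "ft_force": force on the tool from outside, world axes, zero at the start; "moment": the same for the moment, N m; "finger_gap": opening from 0.0 (shut) to 1.0 (fully open).
Only numpy, scipy, OpenCV 4.12 (cv2) and the standard library are available. Lean on these libraries where they do the work, as an engineer would, in place of code of your own. Each camera call takes 0.05 s, during which the arm holds its last target.

## Working session

There is one attempt and no reset: what is moved stays moved. The work goes in short steps, Python scripts to look and compute and a shell command to move; the robot and the scene stay as the last step left them, time stands still between calls to the robot, and variables do not carry over. Pictures are saved under pics/ and viewed, and the job is handed in when it is done.

```bash
mkdir -p pics; ls; python3 - <<'E'
from station import *
import cv2
s=sense()
for k in s: print(k,s[k])
for c in ("side","top"):
    im=grab_frame(c); cv2.imwrite(f"pics/{c}0.png",im[:,:,::-1])
    print(camera_model(c))
E
```

```text
pics
clock 0.0
joints [-1.3462027   0.53719635 -0.00444557  1.53884475  0.00263944  1.0672914
 -0.07120605]
qvel [-7.89031693e-04 -8.22134236e-04  9.58433627e-05  6.00374505e-04
 -5.75513738e-04  3.01501771e-04 -2.98585099e-04]
joint_torque [-3.23117047e-05 -5.70969701e+01  9.91042033e-01 -2.51603740e+01
 -5.61166776e-02  1.76839734e-02  1.71723095e-04]
tool_pos [0.18621235 0.62212438 0.23783053]
eef_rot [[ 9.58042707e-01 -3.43664093e-04  2.86625284e-01]
 [-2.86625446e-01 -1.70002481e-03  9.58041212e-01]
 [ 1.58025728e-04 -9.99998496e-01 -1.72719924e-03]]
ft_force [ 0.6463724  -0.42818366  0.2789103 ]
moment [-0.01294054  0.01717786  0.02945924]
finger_gap 0.9980754499976122
{'fx': 486.4324647305259, 'fy': 486.4324647305259, 'cx': 284.4999091258925, 'cy': 206.50512982044324, 'k1': -0.15631994199858137, 'R': array([[-0.95728756, -0.28895804,  0.01018709],
       [-0.17395616,  0.54744028, -0.81856484],
       [ 0.23095406, -0.78537405, -0.5743238 ]]), 't': array([0.58898817, 0.10934212, 0.97142399])}
{'fx': 509.2295509674291, 'fy': 509.2295509674291, 'cx': 276.0541947694512, 'cy': 203.78790743865216, 'k1': -0.12593303903933795, 'R': array([[-0.02716653, -0.99920526, -0.02916909],
       [-0.98942547,  0.03103668, -0.14168259],
       [ 0.1424753 ,  0.02501161, -0.98948229]]), 't': array([0.13895808, 0.57867787, 1.0139505 ])}
```

View pics/side0.png

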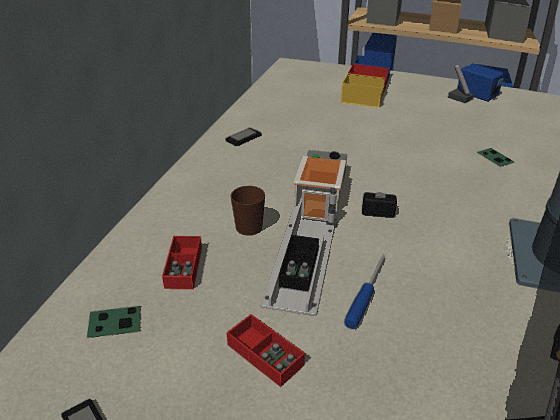

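View pics/top0.png

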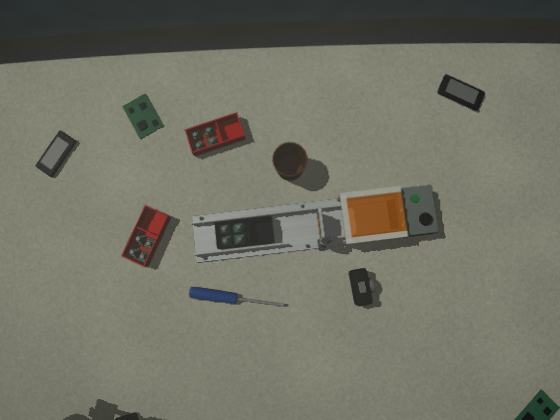

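```bash
python3 - <<'E'
from station import *
for c in ("side","top"):
  for l in ("hood_mouth","end_stop","gate_hinge","gate_edge","tray_front","tray_back","chute","screwdriver","dashcam","cup"):
    print(c,l,[(round(d["confidence"],2),[round(float(v),3) for v in d["centre"]]) for d in tip_of(c,l)[:3]])
print(sense()["clock"])
E
```

```text
side hood_mouth [(0.6, [0.548, -0.013, 0.072])]
side end_stop [(0.87, [0.554, -0.116, 0.025]), (0.36, [0.567, 0.037, 0.048])]
side gate_hinge [(0.81, [0.503, 0.033, 0.049])]
side gate_edge [(0.75, [0.568, 0.037, 0.045])]
side tray_front [(0.9, [0.762, 0.197, 0.018]), (0.57, [0.535, 0.129, 0.022]), (0.38, [0.502, 0.027, 0.003])]
side tray_back [(0.97, [0.472, 0.43, 0.016]), (0.81, [0.725, 0.305, 0.015]), (0.75, [0.522, 0.252, 0.022])]
side chute [(0.73, [0.519, 0.253, 0.021]), (0.71, [0.546, 0.034, -0.0]), (0.59, [0.534, 0.132, 0.023])]
side screwdriver [(0.87, [0.391, 0.212, 0.0]), (0.18, [0.524, 0.251, 0.025])]
side dashcam [(0.7, [0.535, 0.133, 0.021]), (0.69, [0.406, -0.047, 0.001]), (0.48, [0.502, 0.031, 0.049])]
side cup [(0.82, [0.67, 0.09, 0.001])]
top hood_mouth [(0.94, [0.546, -0.012, 0.069]), (0.45, [0.503, 0.031, 0.003])]
top end_stop [(0.58, [0.556, -0.119, 0.021])]
top gate_hinge [(0.95, [0.499, 0.031, 0.047])]
top gate_edge [(0.51, [0.568, 0.034, 0.048])]
top tray_front [(0.76, [0.529, 0.133, 0.022]), (0.73, [0.766, 0.195, 0.014]), (0.6, [0.584, 0.373, 0.013])]
top tray_back [(0.86, [0.479, 0.432, 0.014]), (0.81, [0.731, 0.312, 0.013])]
top chute [(0.86, [0.541, 0.035, -0.0]), (0.4, [0.501, 0.034, 0.047])]
top screwdriver [(0.96, [0.392, 0.21, -0.003]), (0.48, [0.505, 0.031, 0.003])]
top dashcam [(0.65, [0.409, -0.043, 0.002]), (0.37, [0.501, 0.033, 0.05])]
top cup []
1.1
```

The top view shows the chute running right, with the gate near px (322,230), the hood at (375,215) and the tray at (245,233). The screwdriver is at (235,297), the dash camera at (360,288) and the cup at (290,160). The side view agrees. Next I'll fit the chute frame and overlay it to check.

```bash
cat > h.py <<'E'
import numpy as np, cv2
from station import *
from scipy.optimize import least_squares
def proj(c,X):
    m=camera_model(c); p=(m["R"]@np.atleast_2d(X).T).T+m["t"]
    s=p[:,:2]/p[:,2:]; r2=(s**2).sum(1,keepdims=True); s=s*(1+m["k1"]*r2)
    return s*[m["fx"],m["fy"]]+[m["cx"],m["cy"]]
def frame(P): # P=x,y,theta
    x,y,t=P; ex=np.array([np.cos(t),np.sin(t)]); ey=np.array([-ex[1],ex[0]])
    return np.array([x,y]),ex,ey
def c2w(P,q):
    o,ex,ey=frame(P); q=np.atleast_2d(q); xy=o+q[:,:1]*ex+q[:,1:2]*ey
    return np.hstack([xy,q[:,2:3]]) if q.shape[1]>2 else xy
def w2c(P,w):
    o,ex,ey=frame(P); d=np.atleast_2d(w)[:,:2]-o; return np.stack([d@ex,d@ey],1)
E
python3 - <<'E'
from h import *
K={"hood_mouth":(.045,0),"end_stop":(.15,0),"gate_hinge":(0,-.041),"gate_edge":(0,.025),"chute":(0,0)}
A=[];B=[]
near={"hood_mouth":(.547,-.012),"end_stop":(.555,-.118),"gate_hinge":(.501,.032),"gate_edge":(.568,.035),"chute":(.543,.034)}
for rep in range(3):
  for c in("side","top"):
    grab_frame(c)
    for l in K:
        for d in tip_of(c,l):
            if np.hypot(*(np.array(d["centre"][:2])-near[l]))<.012: A.append(K[l]);B.append(d["centre"][:2])
A=np.array(A);B=np.array(B)
f=lambda P:(c2w(P,A)-B).ravel()
r=least_squares(f,[.543,.034,-1.49],loss="soft_l1",f_scale=.003)
P=r.x; print(P,len(A),np.abs(f(P)).reshape(-1,2).mean(0)); np.save("P.npy",P)
for n,w in dict(tf=(.532,.131),tb=(.522,.252),sd=(.391,.211),dc=(.407,-.045),cup=(.67,.09)).items(): print(n,w2c(P,w))
for c in("side","top"):
    im=grab_frame(c)[:,:,::-1].copy()
    big=cv2.resize(im,None,fx=2,fy=2) if 0 else im
    def L(pts,col):
        p=np.round(proj(c,c2w(P,np.array(pts,float)))*16).astype(np.int32)
        cv2.polylines(im,[p],False,col,1,cv2.LINE_AA,4)
    for y in(-.035,-.031,.031,.035): L([(x,y,.028) for x in np.linspace(-.27,.04,20)],(0,255,0))
    L([(.045,-.05,.07),(.045,.05,.07),(.17,.05,.07),(.17,-.05,.07),(.045,-.05,.07)],(255,0,0))
    L([(0,-.034,.083),(0,.025,.083),(0,.025,.011)],(0,0,255))
    x,y=(260,150) if c=="side" else (180,160)
    crop=im[140:320,230:410] if c=="side" else im[170:280,180:450]
    crop=cv2.resize(crop,None,fx=(3 if c=="side" else 2.9),fy=(3 if c=="side" else 2.9))
    cv2.imwrite(f"pics/ov_{c}.png",crop)
E
```

```text
[ 0.5435289   0.03307623 -1.48199297] 30 [0.00185724 0.00170231]
tf [[-0.09856037 -0.00279893]]
tb [[-0.21997044 -0.00202844]]
sd [[-0.19074995 -0.1361484 ]]
dc [[ 0.06566028 -0.14291524]]
cup [[-0.04548316  0.13102113]]
```

View pics/ov_side.png

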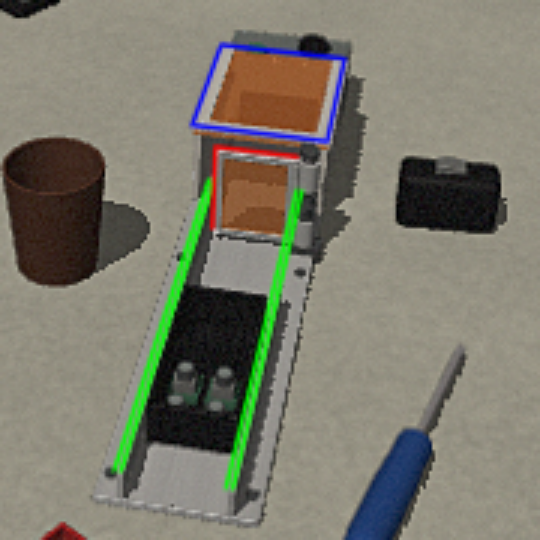

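View pics/ov_top.png

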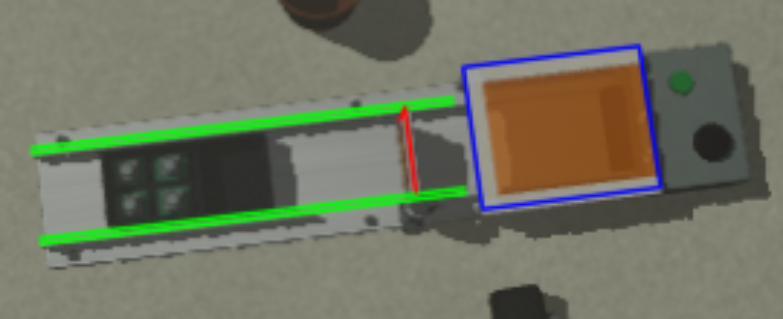

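The overlay fits to about 1–2 mm. Next is a helper that converts fingertip targets into tool-axis shifts.

```bash
cat >> h.py <<'E'
P=np.load("P.npy") if __import__("os").path.exists("P.npy") else None
def st(verbose=True):
    s=sense(); R=np.array(s["eef_rot"]); p=np.array(s["tool_pos"])
    D=s["finger_gap"]*.088+.0175
    z=R[:2,2]; A=w2c(P,p[:2]-z*D/2)[0]; B=w2c(P,p[:2]+z*D/2)[0]
    if verbose:
        print("t",round(s["clock"],2),"tcp",np.round(w2c(P,p)[0]*1e3,1),"z",round(p[2]*1e3,1),"A",np.round(A*1e3,1),"B",np.round(B*1e3,1),
          "gap",round(s["finger_gap"],3),"F",np.round(s["ft_force"],1),"q",np.round(s["joints"],2))
    return s
def to(x,y,z,jawdir=None):
    """target tcp in chute mm; jawdir=(x,y) A->B in chute frame"""
    s=st(); R=np.array(s["eef_rot"]); p=np.array(s["tool_pos"])
    w=np.append(c2w(P,np.array([[x,y]])/1e3)[0],z/1e3)
    o,ex,ey=frame(P)
    if jawdir is not None:
        g=jawdir[0]*ex+jawdir[1]*ey; a=np.degrees(np.arctan2(g[1],g[0])-np.arctan2(R[1,2],R[0,2]))
        a=(a+180)%360-180; print("ry total deg",round(-a,1),"units",round(-a/45,3))
        zz=np.array([g[0],g[1],0])/np.hypot(*g); yy=np.array([0,0,-1.]); R=np.stack([np.cross(yy,zz),yy,zz],1)
    print("tilt",np.round(sense()["eef_rot"][2],4))
    d=R.T@(w-p); print("shift units after turn dx,dy,dz",np.round(d/.15,3))
E
python3 -c "
from h import *
to(-108,-25,110,(-28,50))"
```

```text
t 3.0 tcp [-619.  -303.5] z 238.7 A [-569.9 -323. ] B [-668.  -283.9] gap 1.001 F [ 0.1 -1.  -0.2] q [-1.35  0.54 -0.    1.54  0.    1.07 -0.07]
ry total deg 39.0 units 0.867
tilt [ 0. -1.  0.]
shift units after turn dx,dy,dz [ 3.879  0.858 -0.045]
```

```bash
python3 -m jog '[{"ry":0.217,"fingers":0.55},{"ry":0.217,"fingers":0.55},{"ry":0.217,"fingers":0.55},{"ry":0.216,"fingers":0.55}]' && python3 -c "
from h import *
to(-108,-25,110,(-28,50))"
```

```text
validation failed for argument at $[0]...
```

```bash
python3 -m jog '[{"dx":0,"dy":0,"dz":0,"rx":0,"ry":0.217,"rz":0,"fingers":0.55},{"dx":0,"dy":0,"dz":0,"rx":0,"ry":0.217,"rz":0,"fingers":0.55},{"dx":0,"dy":0,"dz":0,"rx":0,"ry":0.217,"rz":0,"fingers":0.55},{"dx":0,"dy":0,"dz":0,"rx":0,"ry":0.216,"rz":0,"fingers":0.55}]' && python3 -c "
from h import *
to(-108,-25,110,(-28,50))"
```

```text
clock: 3.5
tool_pos: [0.1863, 0.6227, 0.2387]
eef_rot: [[0.559, -0.0, 0.829], [-0.829, 0.0, 0.559], [-0.0, -1.0, -0.0]]
ft_force: [0.6, 0.1, -1.4]
finger_gap: 0.571
t 3.5 tcp [-619.  -303.5] z 238.7 A [-602.6 -333.1] B [-635.4 -273.9] gap 0.571 F [ 0.6  0.1 -1.4] q [-1.45  0.54  0.15  1.55 -0.09  1.06 -0.69]
ry total deg -0.3 units -0.007
tilt [-0. -1. -0.]
shift units after turn dx,dy,dz [ 3.879  0.858 -0.045]
```

```bash
python3 -m jog '[{"dx":0.36,"dy":0,"dz":0,"rx":0,"ry":0,"rz":0,"fingers":0.55},{"dx":0.38,"dy":0,"dz":0,"rx":0,"ry":0,"rz":0,"fingers":0.55},{"dx":0.38,"dy":0,"dz":0,"rx":0,"ry":0,"rz":0,"fingers":0.55},{"dx":0.38,"dy":0,"dz":0,"rx":0,"ry":0,"rz":0,"fingers":0.55},{"dx":0.38,"dy":0,"dz":0,"rx":0,"ry":0,"rz":0,"fingers":0.55},{"dx":0.4,"dy":0,"dz":0,"rx":0,"ry":0,"rz":0,"fingers":0.55},{"dx":0.4,"dy":0,"dz":0,"rx":0,"ry":0,"rz":0,"fingers":0.55},{"dx":0.4,"dy":0,"dz":0,"rx":0,"ry":0,"rz":0,"fingers":0.55},{"dx":0.4,"dy":0,"dz":0,"rx":0,"ry":0,"rz":0,"fingers":0.55},{"dx":0.4,"dy":0,"dz":-0.045,"rx":0,"ry":0,"rz":0,"fingers":0.55}]' && python3 -c "
from h import *
to(-108,-25,60,(-28,50))"
```

```text
clock: 4.75
tool_pos: [0.5102, 0.1369, 0.2391]
eef_rot: [[0.564, 0.001, 0.825], [-0.825, 0.001, 0.564], [0.0, -1.0, 0.001]]
ft_force: [1.5, 0.6, 0.0]
finger_gap: 0.448
t 4.75 tcp [-106.4  -24. ] z 239.1 A [-92.5 -48.8] B [-120.3    0.8] gap 0.448 F [1.5 0.6 0. ] q [-0.63  0.34  0.35  1.88 -0.14  0.95  0.39]
ry total deg 0.0 units 0.001
tilt [ 2.0e-04 -1.0e+00  1.2e-03]
shift units after turn dx,dy,dz [-0.013  1.194 -0.   ]
```

Now down to z = 60, then a look.

```bash
python3 -m jog '[{"dx":-0.013,"dy":0.4,"dz":0,"rx":0,"ry":0,"rz":0,"fingers":0.55},{"dx":0,"dy":0.4,"dz":0,"rx":0,"ry":0,"rz":0,"fingers":0.55},{"dx":0,"dy":0.39,"dz":0,"rx":0,"ry":0,"rz":0,"fingers":0.55},{"dx":0,"dy":0,"dz":0,"rx":0,"ry":0,"rz":0,"fingers":0.55}]' && python3 -c "
from h import *
to(-108,-25,29,(-28,50))
for c in ('side','top'):
  im=grab_frame(c)[:,:,::-1]; im=im[140:350,200:460] if c=='side' else im[130:330,150:450]
  cv2.imwrite(f'pics/{c}1.png',cv2.resize(im,None,fx=2.6,fy=2.6))"
```

```text
clock: 5.25
tool_pos: [0.5046, 0.1388, 0.057]
eef_rot: [[0.564, -0.008, 0.826], [-0.826, -0.003, 0.564], [-0.002, -1.0, -0.008]]
ft_force: [0.3, -0.2, 0.9]
finger_gap: 0.453
t 5.25 tcp [-108.8  -29.4] z 57.0 A [-94.8 -54.4] B [-122.8   -4.4] gap 0.453 F [ 0.3 -0.2  0.9] q [-0.55  0.62  0.25  1.99 -0.27  0.57  0.49]
ry total deg -0.0 units -0.0
tilt [-0.002  -1.     -0.0083]
shift units after turn dx,dy,dz [0.019 0.187 0.023]
```

View pics/side1.png

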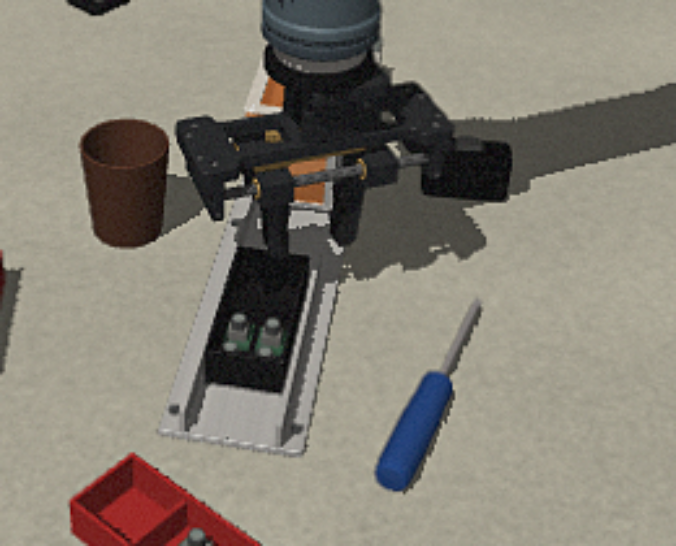

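View pics/top1.png

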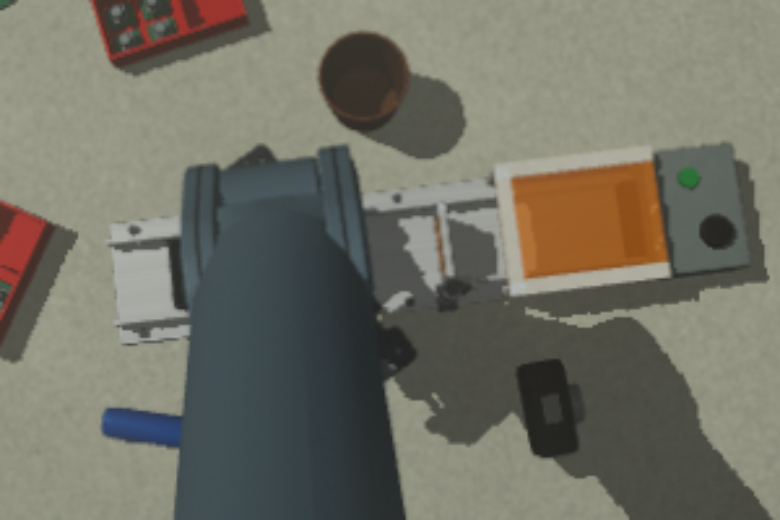

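```bash
python3 -m jog '[{"dx":0,"dy":0,"dz":0,"rx":0,"ry":0,"rz":0,"fingers":0.55},{"dx":0,"dy":0,"dz":0,"rx":0,"ry":0,"rz":0,"fingers":0.55}]' && python3 -c "
from h import *
to(-108,-25,29,(-28,50))"
```

```text
clock: 5.6
tool_pos: [0.5093, 0.1405, 0.0623]
eef_rot: [[0.564, 0.004, 0.826], [-0.826, 0.002, 0.564], [0.001, -1.0, 0.004]]
ft_force: [0.3, 1.5, 0.1]
finger_gap: 0.446
t 5.6 tcp [-110.   -24.5] z 62.3 A [-96.1 -49.3] B [-123.8    0.2] gap 0.446 F [0.3 1.5 0.1] q [-0.55  0.61  0.26  1.98 -0.27  0.57  0.49]
ry total deg -0.0 units -0.0
tilt [ 7.0e-04 -1.0e+00  3.8e-03]
shift units after turn dx,dy,dz [ 0.01   0.222 -0.009]
```

```bash
python3 -m jog '[{"dx":0,"dy":0.08,"dz":0,"rx":0,"ry":0,"rz":0,"fingers":0.55},{"dx":0,"dy":0.08,"dz":0,"rx":0,"ry":0,"rz":0,"fingers":0.55},{"dx":0,"dy":0.06,"dz":0,"rx":0,"ry":0,"rz":0,"fingers":0.55},{"dx":0,"dy":0,"dz":0,"rx":0,"ry":0,"rz":0,"fingers":0.55},{"dx":0,"dy":0,"dz":0,"rx":0,"ry":0,"rz":0,"fingers":0.55}]' && python3 -c "
from h import *
to(-75,-25,29,(-28,50))"
```

```text
clock: 6.22
tool_pos: [0.508, 0.1398, 0.0272]
eef_rot: [[0.564, -0.0, 0.826], [-0.826, -0.0, 0.564], [0.0, -1.0, -0.0]]
ft_force: [-0.1, 0.1, 1.0]
finger_gap: 0.45
t 6.22 tcp [-109.4  -26. ] z 27.2 A [-95.5 -50.9] B [-123.4   -1. ] gap 0.45 F [-0.1  0.1  1. ] q [-0.53  0.68  0.23  1.99 -0.29  0.51  0.51]
ry total deg -0.0 units -0.0
tilt [ 1.e-04 -1.e+00 -1.e-04]
shift units after turn dx,dy,dz [ 0.203 -0.012 -0.106]
```

Descended without contact. Now the pre-push: total 34 mm, and the tray should end about 25 mm further on.

```bash
python3 -m jog '[{"dx":0.03,"dy":0,"dz":-0.015,"rx":0,"ry":0,"rz":0,"fingers":0.55},{"dx":0.03,"dy":0,"dz":-0.015,"rx":0,"ry":0,"rz":0,"fingers":0.55},{"dx":0.03,"dy":0,"dz":-0.015,"rx":0,"ry":0,"rz":0,"fingers":0.55},{"dx":0.03,"dy":0,"dz":-0.015,"rx":0,"ry":0,"rz":0,"fingers":0.55},{"dx":0.03,"dy":0,"dz":-0.015,"rx":0,"ry":0,"rz":0,"fingers":0.55},{"dx":0.02,"dy":0,"dz":-0.011,"rx":0,"ry":0,"rz":0,"fingers":0.55},{"dx":0,"dy":0,"dz":0,"rx":0,"ry":0,"rz":0,"fingers":0.55}]' && python3 -c "
from h import *
to(-75,-25,29,(-28,50))
for c in ('side','top'):
  im=grab_frame(c)[:,:,::-1]; im=im[140:350,200:460] if c=='side' else im[130:330,150:450]
  cv2.imwrite(f'pics/{c}2.png',cv2.resize(im,None,fx=2.6,fy=2.6))
  for l in('tray_front','tray_back'):
    for d in tip_of(c,l): print(c,l,round(d['confidence'],2),np.round(w2c(P,d['centre'])*1e3,1))"
```

```text
clock: 7.1
tool_pos: [0.5118, 0.1111, 0.0273]
eef_rot: [[0.563, 0.0, 0.826], [-0.826, -0.0, 0.563], [0.0, -1.0, 0.0]]
ft_force: [1.1, 1.3, -0.3]
finger_gap: 0.452
t 7.1 tcp [-80.5 -24.7] z 27.3 A [-66.6 -49.7] B [-94.5   0.3] gap 0.452 F [ 1.1  1.3 -0.3] q [-0.47  0.67  0.22  2.   -0.29  0.5   0.56]
ry total deg -0.0 units -0.001
tilt [ 3.e-04 -1.e+00  1.e-04]
shift units after turn dx,dy,dz [ 0.031 -0.011 -0.02 ]
side tray_front 0.96 [[-140.6  232. ]]
side tray_front 0.73 [[-80.3   1.3]]
side tray_front 0.66 [[-343.9   66. ]]
side tray_back 0.9 [[-401.5  -33.6]]
side tray_back 0.89 [[-199.2   -6.3]]
side tray_back 0.74 [[-256.2  205. ]]
top tray_front 0.84 [[-141.8  233.5]]
top tray_back 0.92 [[-197.2   -5.6]]
top tray_back 0.82 [[-402.2  -30.6]]
top tray_back 0.58 [[-259.7  212.1]]
```

View pics/side2.png

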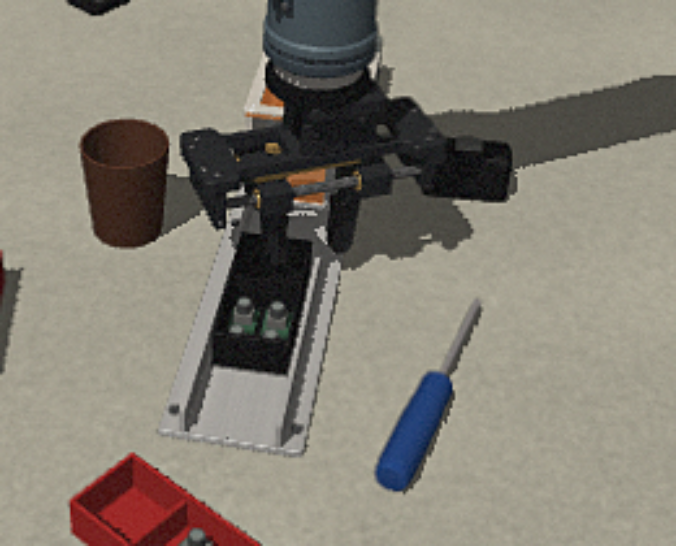

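```bash
python3 -m jog '[{"dx":0.023,"dy":0,"dz":-0.013,"rx":0,"ry":0,"rz":0,"fingers":0.55},{"dx":0,"dy":0,"dz":0,"rx":0,"ry":0,"rz":0,"fingers":0.55},{"dx":-0.04,"dy":0,"dz":0.02,"rx":0,"ry":0,"rz":0,"fingers":0.55},{"dx":0,"dy":-0.1,"dz":0,"rx":0,"ry":0,"rz":0,"fingers":0.55},{"dx":0,"dy":-0.2,"dz":0,"rx":0,"ry":0,"rz":0,"fingers":0.55},{"dx":0,"dy":-0.3,"dz":0,"rx":0,"ry":0,"rz":0,"fingers":0.55},{"dx":0,"dy":-0.1,"dz":0,"rx":0,"ry":0,"rz":0,"fingers":0.55},{"dx":0,"dy":0,"dz":0,"rx":0,"ry":0,"rz":0,"fingers":0.55}]' && python3 -c "
from h import *
to(11,29,130,(-28,50))
for c in ('side','top'):
  grab_frame(c)
  for l in('tray_front','tray_back'):
    for d in tip_of(c,l): print(c,l,round(d['confidence'],2),np.round(w2c(P,d['centre'])*1e3,1))"
```

```text
clock: 8.4
tool_pos: [0.5116, 0.1145, 0.1333]
eef_rot: [[0.564, 0.002, 0.826], [-0.826, 0.001, 0.564], [0.0, -1.0, 0.002]]
ft_force: [0.2, -0.1, -0.2]
finger_gap: 0.445
t 8.4 tcp [-83.9 -24.5] z 133.3 A [-70.1 -49.3] B [-97.8   0.2] gap 0.445 F [ 0.2 -0.1 -0.2] q [-0.55  0.49  0.31  1.97 -0.22  0.72  0.49]
ry total deg -0.0 units -0.0
tilt [ 5.0e-04 -1.0e+00  2.3e-03]
shift units after turn dx,dy,dz [0.727 0.022 0.002]
side tray_front 0.83 [[-74.4   3. ]]
side tray_front 0.81 [[-343.    66.4]]
side tray_front 0.72 [[-142.1  235.7]]
side tray_back 0.77 [[-197.2   -4.4]]
side tray_back 0.7 [[-256.2  205.9]]
side tray_back 0.58 [[-398.1  -34.2]]
side tray_back 0.34 [[-75.6   2.8]]
top tray_front 0.88 [[-335.5   68.2]]
top tray_front 0.66 [[-143.6  233.5]]
top tray_front 0.59 [[152.4  -3.3]]
top tray_back 0.74 [[-261.   211.3]]
top tray_back 0.67 [[-401.2  -29.9]]
top tray_back 0.54 [[-197.6   -2.7]]
```

```bash
python3 -m jog '[{"dx":0.18,"dy":0,"dz":0,"rx":0,"ry":0,"rz":0,"fingers":0.55},{"dx":0.2,"dy":0,"dz":0,"rx":0,"ry":0,"rz":0,"fingers":0.55},{"dx":0.2,"dy":0,"dz":0,"rx":0,"ry":0,"rz":0,"fingers":0.55},{"dx":0.147,"dy":0,"dz":0,"rx":0,"ry":0,"rz":0,"fingers":0.55},{"dx":0,"dy":0,"dz":0,"rx":0,"ry":0,"rz":0,"fingers":0.55},{"dx":0,"dy":0,"dz":0,"rx":0,"ry":0,"rz":0,"fingers":0.55},{"dx":0,"dy":0,"dz":0,"rx":0,"ry":0,"rz":0,"fingers":0.55}]' && python3 -c "
from h import *
to(11,29,52,(-28,50))
for c in ('side','top'):
  im=grab_frame(c)[:,:,::-1]; im=im[120:330,200:460] if c=='side' else im[130:330,200:500]
  cv2.imwrite(f'pics/{c}3.png',cv2.resize(im,None,fx=2.6,fy=2.6))"
```

```text
clock: 9.57
tool_pos: [0.5718, 0.0255, 0.132]
eef_rot: [[0.565, -0.001, 0.825], [-0.825, 0.001, 0.565], [-0.001, -1.0, -0.0]]
ft_force: [-0.6, 0.5, -0.6]
finger_gap: 0.449
t 9.57 tcp [10.  27.5] z 132.0 A [24.   2.7] B [-4.  52.4] gap 0.449 F [-0.6  0.5 -0.6] q [-0.35  0.56  0.31  1.84 -0.23  0.77  0.68]
ry total deg 0.1 units 0.002
tilt [-1.e-03 -1.e+00 -4.e-04]
shift units after turn dx,dy,dz [0.01  0.533 0.005]
```

View pics/side3.png

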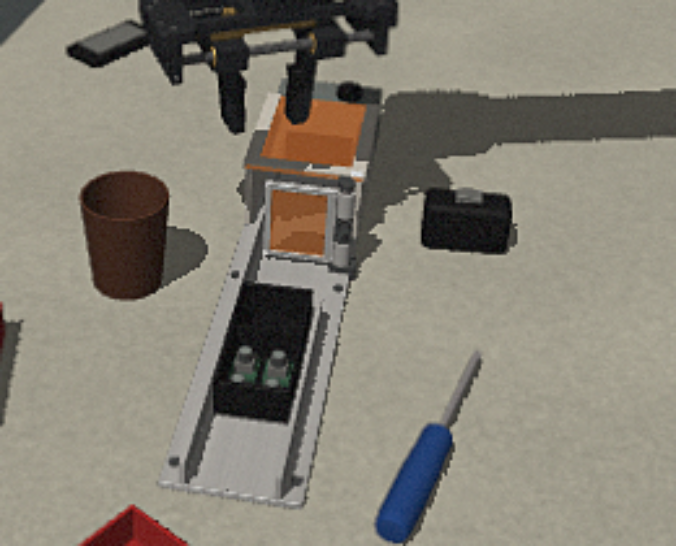

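```bash
python3 -m jog '[{"dx":0.007,"dy":0.1,"dz":0,"rx":0,"ry":0,"rz":0,"fingers":0.55},{"dx":0,"dy":0.13,"dz":0,"rx":0,"ry":0,"rz":0,"fingers":0.55},{"dx":0,"dy":0.13,"dz":0,"rx":0,"ry":0,"rz":0,"fingers":0.55},{"dx":0,"dy":0.1,"dz":0,"rx":0,"ry":0,"rz":0,"fingers":0.55},{"dx":0,"dy":0.06,"dz":0,"rx":0,"ry":0,"rz":0,"fingers":0.55},{"dx":0,"dy":0,"dz":0,"rx":0,"ry":0,"rz":0,"fingers":0.55},{"dx":0,"dy":0,"dz":0,"rx":0,"ry":0,"rz":0,"fingers":0.55}]' && python3 -c "
from h import *
to(11,29,52,(-28,50))
for c in ('side','top'):
  im=grab_frame(c)[:,:,::-1]; im=im[120:330,200:460] if c=='side' else im[130:330,200:500]
  cv2.imwrite(f'pics/{c}4.png',cv2.resize(im,None,fx=2.6,fy=2.6))
R=np.array(sense()['eef_rot'])
# arc waypoints
Acur=np.array([25,4.])
o,ex,ey=frame(P)
prev=None
for a in np.arange(0,1.96,.15):
    r=45+7*min(a/1.9,1); n=np.array([np.cos(a),np.sin(a)]); A=np.array([0,-41])+r*np.array([-np.sin(a),np.cos(a)])+14*n
    if prev is not None:
        d=A-prev; w=d[0]*ex+d[1]*ey; print(round(a,2),np.round(A,1),'dx',round(w@R[:2,0]/150,3),'dz',round(w@R[:2,2]/150,3))
    else: print(A)
    prev=A
"
```

```text
clock: 10.55
tool_pos: [0.5736, 0.0233, 0.0547]
eef_rot: [[0.564, 0.001, 0.826], [-0.826, 0.0, 0.564], [0.0, -1.0, 0.001]]
ft_force: [-0.5, 0.1, 0.1]
finger_gap: 0.449
t 10.55 tcp [12.4 29.1] z 54.7 A [26.3  4.2] B [-1.5 54. ] gap 0.449 F [-0.5  0.1  0.1] q [-0.31  0.68  0.26  1.86 -0.28  0.63  0.72]
ry total deg -0.0 units -0.0
tilt [ 5.e-04 -1.e+00  8.e-04]
shift units after turn dx,dy,dz [-0.009  0.018  0.004]
[14.  4.]
0.15 [7.  6.1] dx -0.034 dz 0.035
0.3 [-0.3  7.2] dx -0.039 dz 0.03
0.45 [-7.7  7.1] dx -0.044 dz 0.024
0.6 [-15.1   5.9] dx -0.047 dz 0.017
0.75 [-22.3   3.5] dx -0.05 dz 0.01
0.9 [-29.1   0. ] dx -0.051 dz 0.002
1.05 [-35.4  -4.5] dx -0.051 dz -0.006
1.2 [-41. -10.] dx -0.05 dz -0.014
1.35 [-45.7 -16.4] dx -0.048 dz -0.022
1.5 [-49.4 -23.5] dx -0.045 dz -0.029
1.65 [-52.  -31.1] dx -0.04 dz -0.036
1.8 [-53.5 -39.1] dx -0.034 dz -0.042
1.95 [-53.5 -47.2] dx -0.027 dz -0.047
```

View pics/side4.png

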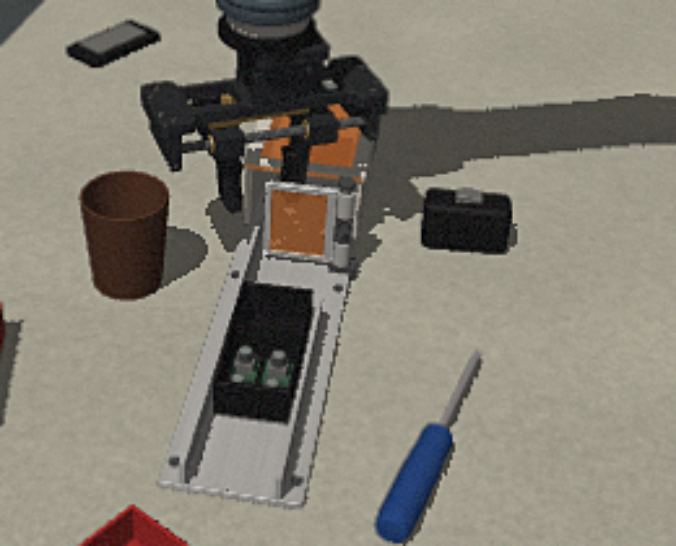

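View pics/top4.png

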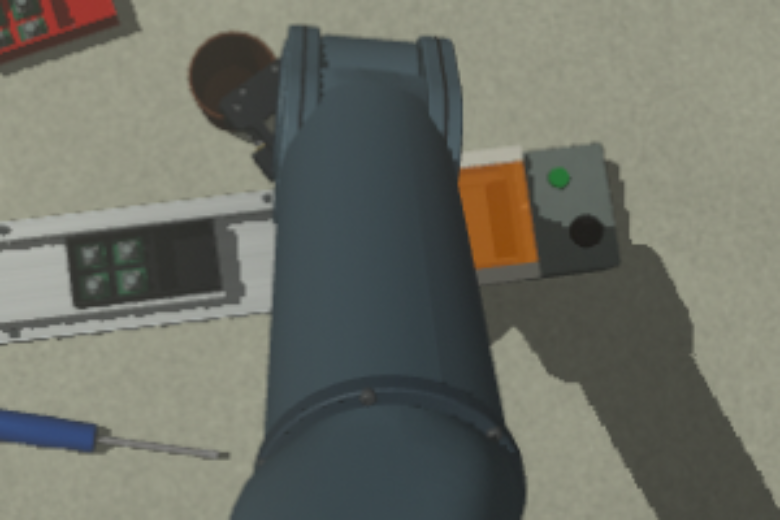

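The left fingertip is between the gate and the hood, and the other is clear outside the lane. Sweeping the gate open along the arc.

```bash
python3 -m jog '[{"dx":-0.07,"dy":0.018,"dz":0.039,"rx":0,"ry":0,"rz":0,"fingers":0.55},{"dx":-0.034,"dy":0,"dz":0.035,"rx":0,"ry":0,"rz":0,"fingers":0.55},{"dx":-0.039,"dy":0,"dz":0.03,"rx":0,"ry":0,"rz":0,"fingers":0.55},{"dx":-0.044,"dy":0,"dz":0.024,"rx":0,"ry":0,"rz":0,"fingers":0.55},{"dx":-0.047,"dy":0,"dz":0.017,"rx":0,"ry":0,"rz":0,"fingers":0.55},{"dx":-0.05,"dy":0,"dz":0.01,"rx":0,"ry":0,"rz":0,"fingers":0.55},{"dx":-0.051,"dy":0,"dz":0.002,"rx":0,"ry":0,"rz":0,"fingers":0.55},{"dx":0,"dy":0,"dz":0,"rx":0,"ry":0,"rz":0,"fingers":0.55}]' && python3 -c "
from h import *
to(-29-14,25,52,(-28,50))
for c in ('side','top'):
  im=grab_frame(c)[:,:,::-1]; im=im[120:330,200:460] if c=='side' else im[130:330,200:500]
  cv2.imwrite(f'pics/{c}5.png',cv2.resize(im,None,fx=2.6,fy=2.6))"
```

```text
clock: 11.65
tool_pos: [0.564, 0.079, 0.0516]
eef_rot: [[0.565, 0.0, 0.825], [-0.825, 0.0, 0.565], [-0.0, -1.0, 0.0]]
ft_force: [1.2, 0.0, -0.1]
finger_gap: 0.451
t 11.65 tcp [-43.9  24.4] z 51.6 A [-29.9  -0.5] B [-57.9  49.3] gap 0.451 F [ 1.2  0.  -0.1] q [-0.42  0.68  0.26  1.88 -0.29  0.62  0.63]
ry total deg 0.0 units 0.001
tilt [-3.e-04 -1.e+00  3.e-04]
shift units after turn dx,dy,dz [ 0.007 -0.003  0.   ]
```

View pics/side5.png

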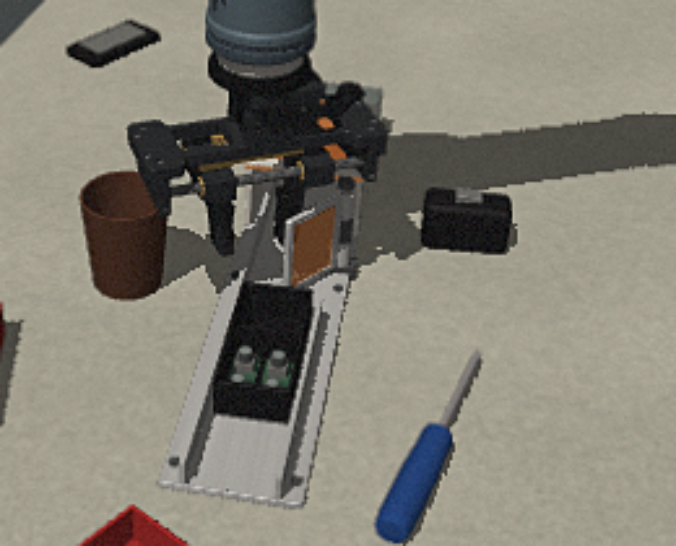

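The gate is swinging open, held by finger A near crop px (290,210). Continuing the arc.

```bash
python3 -m jog '[{"dx":-0.049,"dy":0,"dz":-0.006,"rx":0,"ry":0,"rz":0,"fingers":0.55},{"dx":-0.05,"dy":0,"dz":-0.014,"rx":0,"ry":0,"rz":0,"fingers":0.55},{"dx":-0.048,"dy":0,"dz":-0.022,"rx":0,"ry":0,"rz":0,"fingers":0.55},{"dx":-0.045,"dy":0,"dz":-0.029,"rx":0,"ry":0,"rz":0,"fingers":0.55},{"dx":-0.04,"dy":0,"dz":-0.036,"rx":0,"ry":0,"rz":0,"fingers":0.55},{"dx":-0.034,"dy":0,"dz":-0.042,"rx":0,"ry":0,"rz":0,"fingers":0.55},{"dx":-0.027,"dy":0,"dz":-0.047,"rx":0,"ry":0,"rz":0,"fingers":0.55},{"dx":0,"dy":0,"dz":0,"rx":0,"ry":0,"rz":0,"fingers":0.55},{"dx":0,"dy":0,"dz":0,"rx":0,"ry":0,"rz":0,"fingers":0.55}]' && python3 -c "
from h import *
to(-54-14,-47+25,30,(-28,50))
for c in ('side','top'):
  im=grab_frame(c)[:,:,::-1]; im=im[120:330,200:460] if c=='side' else im[130:330,200:500]
  cv2.imwrite(f'pics/{c}6.png',cv2.resize(im,None,fx=2.6,fy=2.6))
  for l in('gate_edge','tray_front','tray_back'):
    for d in tip_of(c,l): print(c,l,round(d['confidence'],2),np.round(w2c(P,d['centre'])*1e3,1))"
```

```text
clock: 12.88
tool_pos: [0.5153, 0.0981, 0.0516]
eef_rot: [[0.564, 0.0, 0.826], [-0.826, 0.0, 0.564], [-0.0, -1.0, 0.0]]
ft_force: [1.7, 1.4, 0.8]
finger_gap: 0.451
t 12.88 tcp [-67.3 -22.3] z 51.6 A [-53.3 -47.3] B [-81.3   2.7] gap 0.451 F [1.7 1.4 0.8] q [-0.48  0.63  0.26  1.99 -0.29  0.55  0.59]
ry total deg -0.0 units -0.0
tilt [-2.e-04 -1.e+00  5.e-04]
shift units after turn dx,dy,dz [-0.003  0.144  0.004]
side gate_edge 0.54 [[-64.9 -61.1]]
side tray_front 0.88 [[-143.3  233.9]]
side tray_front 0.64 [[-75.3  -0.1]]
side tray_front 0.57 [[-342.9   66.9]]
side tray_back 0.85 [[-401.8  -38. ]]
side tray_back 0.7 [[-195.2   -2.7]]
side tray_back 0.6 [[-257.3  204.9]]
top tray_front 0.6 [[-339.    64.4]]
top tray_front 0.59 [[-142.1  235. ]]
top tray_back 0.88 [[-193.8   -2.8]]
top tray_back 0.86 [[-402.2  -33.7]]
top tray_back 0.75 [[-264.8  208.9]]
```

View pics/side6.png

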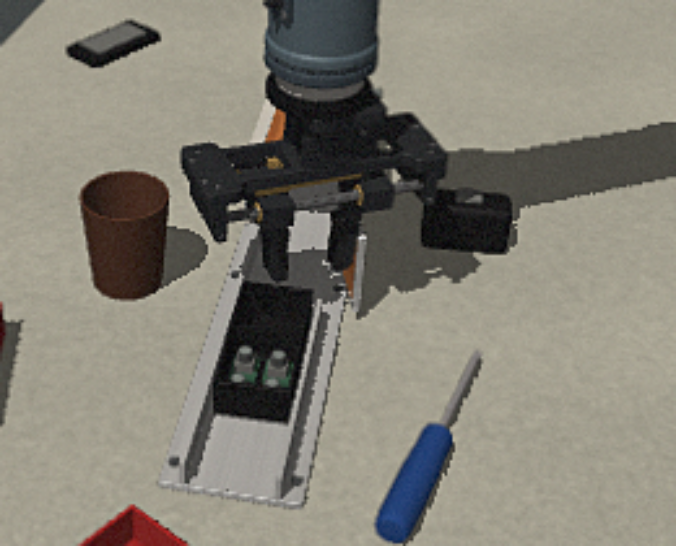

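View pics/top6.png

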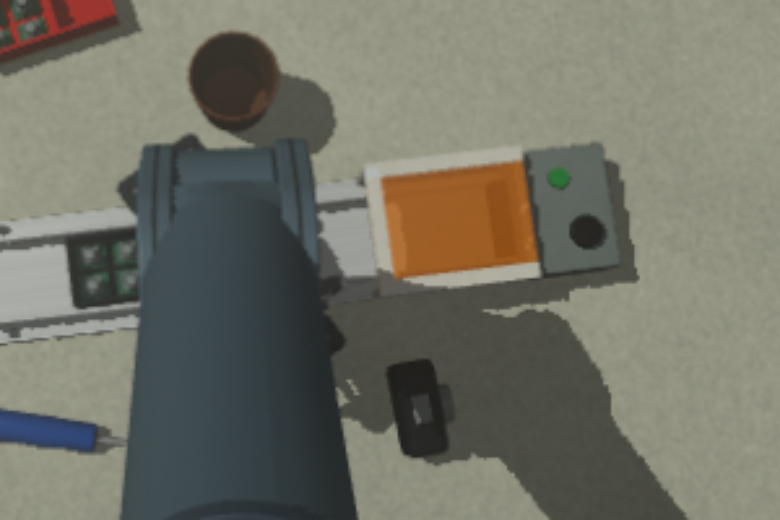

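Gate angle is about 1.87 rad, and the tray front is at −75. The pocket finger must sit further back, so I'll turn the tool a little before lowering.

```bash
python3 -c "
from h import *
to(-77,-24.7,52,(-38,42.6))"
```

```text
t 13.28 tcp [-67.1 -22.4] z 51.5 A [-53.3 -47.1] B [-80.9   2.3] gap 0.444 F [0.2 1.4 0.4] q [-0.48  0.63  0.26  1.99 -0.29  0.55  0.59]
ry total deg -12.5 units -0.278
tilt [-1.e-04 -1.e+00  1.e-04]
shift units after turn dx,dy,dz [-0.059 -0.003  0.033]
```

```bash
python3 -m jog '[{"dx":-0.02,"dy":0,"dz":0.011,"rx":0,"ry":-0.093,"rz":0,"fingers":0.55},{"dx":-0.02,"dy":0,"dz":0.011,"rx":0,"ry":-0.093,"rz":0,"fingers":0.55},{"dx":-0.02,"dy":0,"dz":0.011,"rx":0,"ry":-0.092,"rz":0,"fingers":0.55},{"dx":0,"dy":0,"dz":0,"rx":0,"ry":0,"rz":0,"fingers":0.55},{"dx":0,"dy":0,"dz":0,"rx":0,"ry":0,"rz":0,"fingers":0.55}]' && python3 -c "
from h import *
to(-77,-24.7,27.5,(-38,42.6))
for c in ('side','top'):
  im=grab_frame(c)[:,:,::-1]; im=im[120:330,200:460] if c=='side' else im[130:330,200:500]
  cv2.imwrite(f'pics/{c}7.png',cv2.resize(im,None,fx=2.6,fy=2.6))
  for l in('gate_edge','tray_front','tray_back'):
    for d in tip_of(c,l): print(c,l,round(d['confidence'],2),np.round(w2c(P,d['centre'])*1e3,1))"
```

```text
clock: 13.9
tool_pos: [0.5135, 0.1076, 0.0515]
eef_rot: [[0.728, 0.0, 0.685], [-0.685, -0.0, 0.728], [0.0, -1.0, -0.0]]
ft_force: [2.0, -0.4, 0.6]
finger_gap: 0.452
t 13.9 tcp [-76.9 -23.3] z 51.5 A [-57.9 -44.6] B [-95.9  -1.9] gap 0.452 F [ 2.  -0.4  0.6] q [-0.45  0.62  0.21  1.99 -0.23  0.55  0.73]
ry total deg -0.1 units -0.002
tilt [ 2.e-04 -1.e+00 -1.e-04]
shift units after turn dx,dy,dz [-0.007  0.16  -0.007]
side gate_edge 0.6 [[-64.1 -59.5]]
side tray_front 0.9 [[-342.6   67.9]]
side tray_front 0.65 [[-76.3  -1.1]]
side tray_front 0.65 [[-143.   235.1]]
side tray_back 0.87 [[-258.6  206.8]]
side tray_back 0.66 [[-400.4  -37. ]]
side tray_back 0.63 [[-195.6   -3.8]]
top tray_front 0.7 [[-338.3   69. ]]
top tray_front 0.68 [[-138.7  233.7]]
top tray_back 0.75 [[-261.1  213.2]]
top tray_back 0.75 [[-400.4  -30.6]]
top tray_back 0.63 [[-196.5   -4.5]]
```

View pics/side7.png

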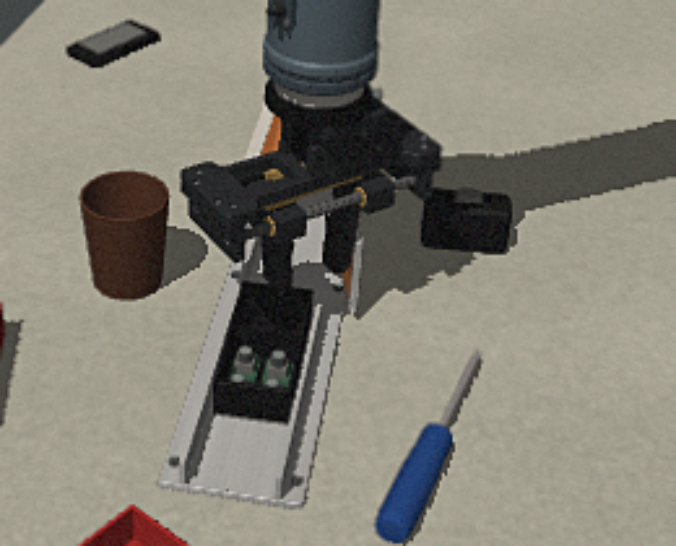

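```bash
python3 -m jog '[{"dx":-0.005,"dy":0.05,"dz":-0.006,"rx":0,"ry":0,"rz":0,"fingers":0.55},{"dx":0,"dy":0.06,"dz":0,"rx":0,"ry":0,"rz":0,"fingers":0.55},{"dx":0,"dy":0.05,"dz":0,"rx":0,"ry":0,"rz":0,"fingers":0.55},{"dx":0,"dy":0,"dz":0,"rx":0,"ry":0,"rz":0,"fingers":0.55},{"dx":0,"dy":0,"dz":0,"rx":0,"ry":0,"rz":0,"fingers":0.55}]' && python3 -c "
from h import *
to(-72,-24,27.5,(-36,44))
# rows for hold push
import math
s=sense();R=np.array(s['eef_rot']);o,ex,ey=frame(P)
p=w2c(P,np.array(s['tool_pos']))[0]*1e3
D=57.1; th0=None
z=R[:2,2]; jb=np.array([z@ex,z@ey]); ang=math.degrees(math.atan2(jb[1],jb[0]))
print('ang',ang)
N=10; prev=p;pa=ang
A0=p-jb*D/2;B0=p+jb*D/2
for i in range(1,N+1):
    f=i/N
    A=A0+f*(np.array([-49,-47.5])-A0)
    bx=B0[0]+f*(-55-B0[0]); dxx=bx-A[0]; B=np.array([bx,A[1]+math.sqrt(D*D-dxx**2)])
    j=(B-A)/D; a=math.degrees(math.atan2(j[1],j[0])); m=(A+B)/2
    # shift in tool axes as they stand before this row
    za=math.radians(pa); zt=np.array([math.cos(za),math.sin(za)]); xt=np.array([zt[1],-zt[0]])
    d=m-prev
    print(i,'A',np.round(A,1),'B',np.round(B,1),'dx',round(d@xt/150,3),'dz',round(d@zt/150,3),'ry',round(-(a-pa)/45,3))
    prev=m;pa=a
"
```

```text
clock: 14.92
tool_pos: [0.5121, 0.1077, 0.0274]
eef_rot: [[0.729, -0.0, 0.684], [-0.684, -0.0, 0.729], [-0.0, -1.0, -0.0]]
ft_force: [1.4, 0.9, -1.2]
finger_gap: 0.447
t 14.93 tcp [-77.1 -24.7] z 27.4 A [-58.2 -45.9] B [-96.1  -3.4] gap 0.447 F [ 1.4  0.9 -1.2] q [-0.44  0.67  0.19  1.99 -0.25  0.5   0.74]
ry total deg 2.5 units 0.055
tilt [-2.e-04 -1.e+00 -3.e-04]
shift units after turn dx,dy,dz [ 0.029 -0.001 -0.018]
ang 131.74589653382208
1 A [-57.2 -46.1] B [-92.   -0.8] dx 0.018 dz -0.005 ry 0.093
2 A [-56.3 -46.3] B [-87.9   1.3] dx 0.017 dz -0.005 ry 0.088
3 A [-55.4 -46.4] B [-83.8   3.1] dx 0.017 dz -0.005 ry 0.084
4 A [-54.5 -46.6] B [-79.7   4.7] dx 0.017 dz -0.004 ry 0.081
5 A [-53.6 -46.7] B [-75.6   6. ] dx 0.017 dz -0.004 ry 0.078
6 A [-52.7 -46.9] B [-71.5   7. ] dx 0.017 dz -0.004 ry 0.076
7 A [-51.7 -47. ] B [-67.3   7.9] dx 0.017 dz -0.003 ry 0.075
8 A [-50.8 -47.2] B [-63.2   8.5] dx 0.017 dz -0.003 ry 0.074
9 A [-49.9 -47.3] B [-59.1   9. ] dx 0.017 dz -0.003 ry 0.073
10 A [-49.  -47.5] B [-55.    9.3] dx 0.017 dz -0.002 ry 0.072
```

Finger A holds the gate and finger B is in the pocket. Pushing the tray while turning so A stays on the gate.

```bash
python3 -m jog '[{"dx":0.018,"dy":0,"dz":-0.005,"rx":0,"ry":0.093,"rz":0,"fingers":0.55},{"dx":0.017,"dy":0,"dz":-0.005,"rx":0,"ry":0.088,"rz":0,"fingers":0.55},{"dx":0.017,"dy":0,"dz":-0.005,"rx":0,"ry":0.084,"rz":0,"fingers":0.55},{"dx":0.017,"dy":0,"dz":-0.004,"rx":0,"ry":0.081,"rz":0,"fingers":0.55},{"dx":0.017,"dy":0,"dz":-0.004,"rx":0,"ry":0.078,"rz":0,"fingers":0.55},{"dx":0.017,"dy":0,"dz":-0.004,"rx":0,"ry":0.076,"rz":0,"fingers":0.55},{"dx":0.017,"dy":0,"dz":-0.003,"rx":0,"ry":0.075,"rz":0,"fingers":0.55},{"dx":0,"dy":0,"dz":0,"rx":0,"ry":0,"rz":0,"fingers":0.55}]' && python3 -c "
from h import *
to(-48,-19,27.5,(-8,56.5))
for c in ('side','top'):
  im=grab_frame(c)[:,:,::-1]; im=im[120:330,200:460] if c=='side' else im[130:330,200:500]
  cv2.imwrite(f'pics/{c}8.png',cv2.resize(im,None,fx=2.6,fy=2.6))
  for l in('gate_edge','tray_front','tray_back'):
    for d in tip_of(c,l): print(c,l,round(d['confidence'],2),np.round(w2c(P,d['centre'])*1e3,1))"
```

```text
clock: 15.92
tool_pos: [0.5176, 0.0928, 0.0276]
eef_rot: [[0.359, -0.003, 0.933], [-0.933, 0.002, 0.359], [-0.003, -1.0, -0.002]]
ft_force: [-2.2, 5.6, 1.6]
finger_gap: 0.447
t 15.93 tcp [-61.8 -20.5] z 27.6 A [-54.  -47.9] B [-69.6   6.8] gap 0.447 F [-2.2  5.6  1.6] q [-0.49  0.68  0.3   1.99 -0.39  0.52  0.45]
ry total deg 7.9 units 0.176
tilt [-0.0032 -1.     -0.0017]
shift units after turn dx,dy,dz [ 0.093  0.001 -0.003]
side gate_edge 0.59 [[-62.6 -64.1]]
side tray_front 0.85 [[-55.7   3.2]]
side tray_front 0.62 [[-344.    66.6]]
side tray_front 0.6 [[-142.8  232.3]]
side tray_back 0.85 [[-177.7   -4.7]]
side tray_back 0.68 [[-400.9  -36.7]]
side tray_back 0.64 [[-256.8  204.5]]
top tray_front 0.85 [[-338.5   70.1]]
top tray_front 0.79 [[-139.4  234.3]]
top tray_front 0.42 [[-4.  -1.2]]
top tray_back 0.95 [[-259.5  212.5]]
top tray_back 0.88 [[-175.7   -5.9]]
top tray_back 0.8 [[-400.7  -33.8]]
```

View pics/side8.png

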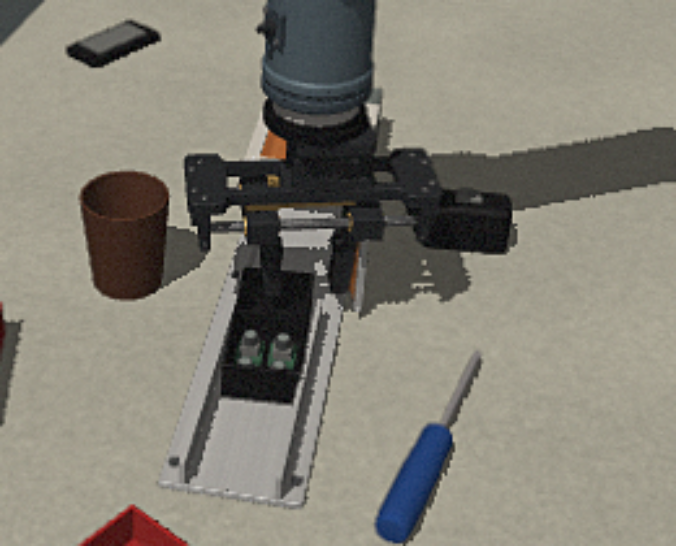

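```bash
python3 -m jog '[{"dx":0.021,"dy":0,"dz":-0.003,"rx":0,"ry":0.04,"rz":0,"fingers":0.55},{"dx":0.021,"dy":0,"dz":-0.003,"rx":0,"ry":0.04,"rz":0,"fingers":0.55},{"dx":0.021,"dy":0,"dz":-0.002,"rx":0,"ry":0.04,"rz":0,"fingers":0.55},{"dx":0.021,"dy":0,"dz":-0.001,"rx":0,"ry":0.03,"rz":0,"fingers":0.55},{"dx":0.021,"dy":0,"dz":0,"rx":0,"ry":0.03,"rz":0,"fingers":0.55},{"dx":0,"dy":0,"dz":0,"rx":0,"ry":0,"rz":0,"fingers":0.55},{"dx":0,"dy":0,"dz":0,"rx":0,"ry":0,"rz":0,"fingers":0.55}]' && python3 -c "
from h import *
to(-48,-19,27.5,(-8,56.5))
for c in ('side','top'):
  im=grab_frame(c)[:,:,::-1]; im=im[120:330,200:460] if c=='side' else im[130:330,200:500]
  cv2.imwrite(f'pics/{c}9.png',cv2.resize(im,None,fx=2.6,fy=2.6))
  for l in('gate_edge','tray_front','tray_back'):
    for d in tip_of(c,l): print(c,l,round(d['confidence'],2),np.round(w2c(P,d['centre'])*1e3,1))"
```

```text
clock: 17.2
tool_pos: [0.5204, 0.0786, 0.0275]
eef_rot: [[0.226, -0.004, 0.974], [-0.974, 0.004, 0.226], [-0.005, -1.0, -0.003]]
ft_force: [-4.0, 8.2, 3.1]
finger_gap: 0.447
t 17.2 tcp [-47.4 -19. ] z 27.5 A [-43.5 -47.1] B [-51.4   9.2] gap 0.447 F [-4.   8.2  3.1] q [-0.49  0.69  0.33  1.99 -0.43  0.53  0.38]
ry total deg -0.1 units -0.003
tilt [-0.0047 -1.     -0.003 ]
shift units after turn dx,dy,dz [-0.004 -0.     0.   ]
side gate_edge 0.53 [[-62.8 -69.6]]
side tray_front 0.76 [[-37.1   3.1]]
side tray_front 0.7 [[-144.1  234.3]]
side tray_front 0.59 [[-344.3   68.4]]
side tray_back 0.98 [[-399.7  -35.2]]
side tray_back 0.96 [[-257.8  202.4]]
side tray_back 0.64 [[-158.9   -3.8]]
top tray_front 0.7 [[-143.9  234.3]]
top tray_front 0.65 [[-336.1   68.1]]
top tray_back 0.95 [[-401.6  -34. ]]
top tray_back 0.9 [[-259.4  212.4]]
top tray_back 0.84 [[-155.4   -8.5]]
top tray_back 0.75 [[-98.3  -1.2]]
```

View pics/side9.png

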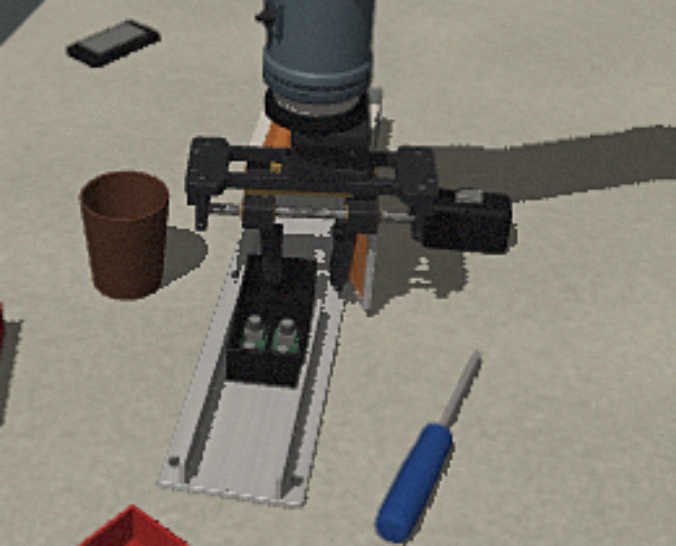

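```bash
python3 -m jog '[{"dx":0.017,"dy":0,"dz":0,"rx":0,"ry":0,"rz":0,"fingers":0.55},{"dx":0.017,"dy":0,"dz":0,"rx":0,"ry":0,"rz":0,"fingers":0.55},{"dx":0,"dy":0,"dz":0,"rx":0,"ry":0,"rz":0,"fingers":0.55},{"dx":0,"dy":0,"dz":0,"rx":0,"ry":0,"rz":0,"fingers":0.55},{"dx":-0.03,"dy":0,"dz":0,"rx":0,"ry":0,"rz":0,"fingers":0.55},{"dx":-0.03,"dy":0,"dz":0,"rx":0,"ry":0,"rz":0,"fingers":0.55},{"dx":0,"dy":0,"dz":0,"rx":0,"ry":0,"rz":0,"fingers":0.55}]' && python3 -c "
from h import *
to(-48,-19,27.5,(-8,56.5))
for c in ('side','top'):
  im=grab_frame(c)[:,:,::-1]; im=im[120:330,200:460] if c=='side' else im[130:330,200:500]
  cv2.imwrite(f'pics/{c}10.png',cv2.resize(im,None,fx=2.6,fy=2.6))
  for l in('gate_edge','tray_front','tray_back'):
    for d in tip_of(c,l): print(c,l,round(d['confidence'],2),np.round(w2c(P,d['centre'])*1e3,1))"
```

```text
clock: 18.48
tool_pos: [0.5222, 0.0789, 0.0278]
eef_rot: [[0.222, 0.001, 0.975], [-0.975, -0.0, 0.222], [0.0, -1.0, 0.001]]
ft_force: [2.2, 0.7, 1.6]
finger_gap: 0.448
t 18.48 tcp [-47.6 -17.2] z 27.8 A [-43.7 -45.4] B [-51.4  11. ] gap 0.448 F [2.2 0.7 1.6] q [-0.49  0.69  0.33  1.99 -0.43  0.53  0.37]
ry total deg -0.3 units -0.007
tilt [ 4.0e-04 -1.0e+00  1.1e-03]
shift units after turn dx,dy,dz [-0.005  0.002 -0.011]
side gate_edge 0.57 [[-62.8 -67. ]]
side tray_front 0.66 [[-142.9  234.4]]
side tray_front 0.63 [[-34.5   3.1]]
side tray_front 0.62 [[-346.1   68.6]]
side tray_back 0.71 [[-399.9  -36. ]]
side tray_back 0.63 [[-254.5  205.7]]
top gate_edge 0.47 [[45.4 -0.6]]
top tray_front 0.98 [[-140.4  234.5]]
top tray_front 0.61 [[-337.3   71.3]]
top tray_back 0.72 [[-155.1   -6.1]]
top tray_back 0.64 [[-260.9  208.8]]
top tray_back 0.61 [[-397.7  -32. ]]
```

Step 2 is met with margin (tray front about −34). Lifting out.

```bash
python3 -m jog '[{"dx":0,"dy":-0.06,"dz":0,"rx":0,"ry":0,"rz":0,"fingers":0.55},{"dx":0,"dy":-0.13,"dz":0,"rx":0,"ry":0,"rz":0,"fingers":0.55},{"dx":0,"dy":-0.2,"dz":0,"rx":0,"ry":0,"rz":0,"fingers":0.55},{"dx":0,"dy":-0.2,"dz":0,"rx":0,"ry":0,"rz":0,"fingers":0.55},{"dx":0,"dy":0,"dz":0,"rx":0,"ry":0,"rz":0,"fingers":1},{"dx":0,"dy":0,"dz":0,"rx":0,"ry":0,"rz":0,"fingers":1}]' && python3 -c "
from h import *
to(-195,3,120,(-1,0))
for c in ('side','top'):
  im=grab_frame(c)[:,:,::-1]; im=im[120:330,200:460] if c=='side' else im[130:330,200:500]
  cv2.imwrite(f'pics/{c}11.png',cv2.resize(im,None,fx=2.6,fy=2.6))
  for l in('gate_edge','tray_front','tray_back'):
    for d in tip_of(c,l): print(c,l,round(d['confidence'],2),np.round(w2c(P,d['centre'])*1e3,1))"
```

```text
clock: 19.62
tool_pos: [0.5209, 0.0788, 0.1161]
eef_rot: [[0.223, -0.001, 0.975], [-0.975, 0.0, 0.223], [-0.0, -1.0, -0.001]]
ft_force: [0.0, -0.3, -0.3]
finger_gap: 0.249
t 19.62 tcp [-47.6 -18.5] z 116.1 A [-44.9 -38. ] B [-50.3   1. ] gap 0.249 F [ 0.  -0.3 -0.3] q [-0.57  0.54  0.43  1.97 -0.34  0.7   0.3 ]
ry total deg -82.2 units -1.827
tilt [-2.e-04 -1.e+00 -8.e-04]
shift units after turn dx,dy,dz [ 0.143 -0.026  0.983]
side tray_front 0.74 [[-35.8   3.5]]
side tray_front 0.7 [[-142.3  233.4]]
side tray_front 0.65 [[-344.8   68. ]]
side tray_back 0.88 [[-155.6   -4.9]]
side tray_back 0.8 [[-257.7  204.3]]
side tray_back 0.61 [[-400.8  -36.3]]
top tray_front 0.83 [[-336.1   69.4]]
top tray_front 0.6 [[-141.   230.7]]
top tray_back 0.81 [[-260.7  211.9]]
top tray_back 0.58 [[-152.8   -8.8]]
```

View pics/side11.png

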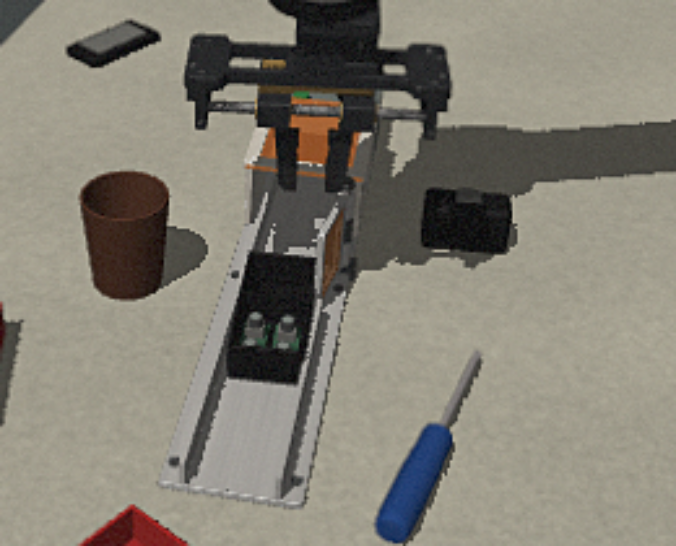

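```bash
python3 -m jog '[{"dx":0,"dy":0,"dz":0,"rx":0,"ry":-0.2,"rz":0,"fingers":1},{"dx":0,"dy":0,"dz":0,"rx":0,"ry":-0.22,"rz":0,"fingers":1},{"dx":0,"dy":0,"dz":0,"rx":0,"ry":-0.22,"rz":0,"fingers":1},{"dx":0,"dy":0,"dz":0,"rx":0,"ry":-0.22,"rz":0,"fingers":1},{"dx":0,"dy":0,"dz":0,"rx":0,"ry":-0.22,"rz":0,"fingers":1},{"dx":0,"dy":0,"dz":0,"rx":0,"ry":-0.22,"rz":0,"fingers":1},{"dx":0,"dy":0,"dz":0,"rx":0,"ry":-0.22,"rz":0,"fingers":1},{"dx":0,"dy":0,"dz":0,"rx":0,"ry":-0.21,"rz":0,"fingers":1},{"dx":0,"dy":0,"dz":0,"rx":0,"ry":-0.097,"rz":0,"fingers":1}]' && python3 -c "
from h import *
to(-195,3,90,(-1,0))"
```

```text
clock: 21.15
tool_pos: [0.5215, 0.0787, 0.1159]
eef_rot: [[0.996, -0.0, -0.092], [0.092, 0.0, 0.996], [-0.0, -1.0, 0.0]]
ft_force: [-0.3, -0.2, -0.2]
finger_gap: 0.002
t 21.15 tcp [-47.4 -17.9] z 115.9 A [-38.6 -17.8] B [-56.3 -17.9] gap 0.002 F [-0.3 -0.2 -0.2] q [-0.28  0.51  0.06  1.96 -0.05  0.68  1.47]
ry total deg 0.2 units 0.004
tilt [-3.e-04 -1.e+00  0.e+00]
shift units after turn dx,dy,dz [0.139 0.172 0.984]
```

```bash
python3 -m jog '[{"dx":0.04,"dy":0,"dz":0.2,"rx":0,"ry":0,"rz":0,"fingers":1},{"dx":0.04,"dy":0,"dz":0.26,"rx":0,"ry":0,"rz":0,"fingers":1},{"dx":0.04,"dy":0,"dz":0.26,"rx":0,"ry":0,"rz":0,"fingers":1},{"dx":0.019,"dy":0,"dz":0.264,"rx":0,"ry":0,"rz":0,"fingers":1},{"dx":0,"dy":0.17,"dz":0,"rx":0,"ry":0,"rz":0,"fingers":1},{"dx":0,"dy":0.15,"dz":0,"rx":0,"ry":0,"rz":0,"fingers":1},{"dx":0,"dy":0,"dz":0,"rx":0,"ry":0,"rz":0,"fingers":1},{"dx":0,"dy":0,"dz":0,"rx":0,"ry":0,"rz":0,"fingers":1}]' && python3 -c "
from h import *
to(-195,3,25,(-1,0))
for c in ('side','top'):
  im=grab_frame(c)[:,:,::-1]; im=im[120:330,200:460] if c=='side' else im[130:330,150:450]
  cv2.imwrite(f'pics/{c}12.png',cv2.resize(im,None,fx=2.6,fy=2.6))"
```

```text
clock: 22.15
tool_pos: [0.5298, 0.2277, 0.0686]
eef_rot: [[0.996, 0.001, -0.088], [0.088, 0.0, 0.996], [0.001, -1.0, 0.0]]
ft_force: [-0.3, 0.1, 0.2]
finger_gap: 0.007
t 22.15 tcp [-195.1    3.5] z 68.6 A [-186.1    3.5] B [-204.2    3.6] gap 0.007 F [-0.3  0.1  0.2] q [-0.52  0.65  0.05  1.84 -0.05  0.65  1.22]
ry total deg -0.0 units -0.001
tilt [ 7.e-04 -1.e+00  2.e-04]
shift units after turn dx,dy,dz [-0.004  0.291 -0.001]
```

View pics/side12.png

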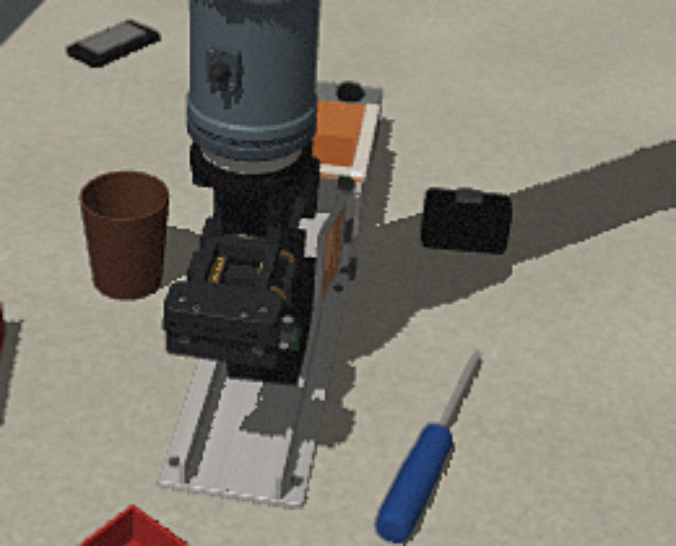

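```bash
python3 -m jog '[{"dx":0.03,"dy":0.1,"dz":0,"rx":0,"ry":0,"rz":0,"fingers":1},{"dx":0,"dy":0.1,"dz":0,"rx":0,"ry":0,"rz":0,"fingers":1},{"dx":0,"dy":0.07,"dz":0,"rx":0,"ry":0,"rz":0,"fingers":1},{"dx":0,"dy":0,"dz":0,"rx":0,"ry":0,"rz":0,"fingers":1},{"dx":0,"dy":0,"dz":-0.05,"rx":0,"ry":0,"rz":0,"fingers":1},{"dx":0,"dy":0,"dz":-0.05,"rx":0,"ry":0,"rz":0,"fingers":1},{"dx":0,"dy":0,"dz":-0.05,"rx":0,"ry":0,"rz":0,"fingers":1},{"dx":0,"dy":0,"dz":-0.06,"rx":0,"ry":0,"rz":0,"fingers":1},{"dx":0,"dy":0,"dz":-0.08,"rx":0,"ry":0,"rz":0,"fingers":1},{"dx":0,"dy":0,"dz":0,"rx":0,"ry":0,"rz":0,"fingers":1}]' && python3 -c "
from h import *
to(12,8,27,(-1,0))
for c in ('side','top'):
  grab_frame(c)
  for l in('gate_edge','tray_front','tray_back'):
    for d in tip_of(c,l): print(c,l,round(d['confidence'],2),np.round(w2c(P,d['centre'])*1e3,1))"
```

```text
clock: 23.5
tool_pos: [0.538, 0.1832, 0.0277]
eef_rot: [[0.996, 0.0, -0.087], [0.087, -0.001, 0.996], [0.0, -1.0, -0.001]]
ft_force: [-0.1, -0.0, 0.2]
finger_gap: 0.009
t 23.5 tcp [-150.1    7.8] z 27.7 A [-140.9    7.7] B [-159.2    7.8] gap 0.009 F [-0.1 -0.   0.2] q [-0.44  0.71  0.04  1.87 -0.04  0.56  1.29]
ry total deg -0.1 units -0.003
tilt [ 1.e-04 -1.e+00 -8.e-04]
shift units after turn dx,dy,dz [ 0.002  0.005 -1.08 ]
side gate_edge 0.92 [[-68.  -31.5]]
side gate_edge 0.7 [[42.6  1. ]]
side tray_front 0.85 [[-14.9   3.5]]
side tray_front 0.79 [[-142.2  232.5]]
side tray_front 0.58 [[-345.7   65.4]]
side tray_front 0.45 [[ -1.7 -40.9]]
side tray_back 0.92 [[-136.8   -4.9]]
side tray_back 0.72 [[-0.6  2.6]]
side tray_back 0.68 [[-256.3  208.7]]
side tray_back 0.67 [[-398.9  -36.5]]
top gate_edge 0.57 [[-60.6 -33.5]]
top tray_front 0.94 [[-141.4  234.1]]
top tray_front 0.74 [[-18.2   3.2]]
top tray_front 0.61 [[-339.2   69.6]]
top tray_back 0.93 [[-132.5   -5.9]]
top tray_back 0.73 [[-400.3  -33.2]]
top tray_back 0.69 [[-259.2  211.4]]
```

```bash
python3 -m jog '[{"dx":0,"dy":0,"dz":-0.06,"rx":0,"ry":0,"rz":0,"fingers":1},{"dx":0,"dy":0,"dz":-0.1,"rx":0,"ry":0,"rz":0,"fingers":1},{"dx":0,"dy":0,"dz":-0.12,"rx":0,"ry":0,"rz":0,"fingers":1},{"dx":0,"dy":0,"dz":-0.12,"rx":0,"ry":0,"rz":0,"fingers":1},{"dx":0,"dy":0,"dz":-0.12,"rx":0,"ry":0,"rz":0,"fingers":1},{"dx":0,"dy":0,"dz":-0.12,"rx":0,"ry":0,"rz":0,"fingers":1},{"dx":0,"dy":0,"dz":-0.1,"rx":0,"ry":0,"rz":0,"fingers":1},{"dx":0,"dy":0,"dz":-0.08,"rx":0,"ry":0,"rz":0,"fingers":1},{"dx":0,"dy":0,"dz":0,"rx":0,"ry":0,"rz":0,"fingers":1}]' && python3 -c "
from h import *
to(12,8,27,(-1,0))
for c in ('side','top'):
  im=grab_frame(c)[:,:,::-1]; im=im[120:330,200:460] if c=='side' else im[130:330,200:500]
  cv2.imwrite(f'pics/{c}13.png',cv2.resize(im,None,fx=2.6,fy=2.6))
  for l in('gate_edge','tray_front','tray_back'):
    for d in tip_of(c,l): print(c,l,round(d['confidence'],2),np.round(w2c(P,d['centre'])*1e3,1))"
```

```text
clock: 25.02
tool_pos: [0.5481, 0.0603, 0.0274]
eef_rot: [[0.996, -0.001, -0.086], [0.086, -0.001, 0.996], [-0.001, -1.0, -0.001]]
ft_force: [0.3, -2.0, 0.5]
finger_gap: 0.005
t 25.02 tcp [-26.7   7. ] z 27.4 A [-17.7   6.9] B [-35.6   7. ] gap 0.005 F [ 0.3 -2.   0.5] q [-0.21  0.69  0.02  1.91 -0.02  0.54  1.49]
ry total deg -0.1 units -0.003
tilt [-0.0012 -1.     -0.0013]
shift units after turn dx,dy,dz [ 0.007  0.003 -0.258]
side gate_edge 0.97 [[-52.3  -0.3]]
side gate_edge 0.23 [[-1.7  3.3]]
side tray_front 0.91 [[-140.1  232. ]]
side tray_front 0.87 [[-343.   65.]]
side tray_front 0.37 [[108.8  -4.6]]
side tray_back 0.92 [[-399.5  -33.9]]
side tray_back 0.83 [[-255.8  205.2]]
top tray_front 0.69 [[-339.9   69.9]]
top tray_front 0.67 [[152.   -0.9]]
top tray_front 0.65 [[-139.   235.3]]
top tray_back 0.6 [[-400.9  -31.5]]
```

View pics/side13.png

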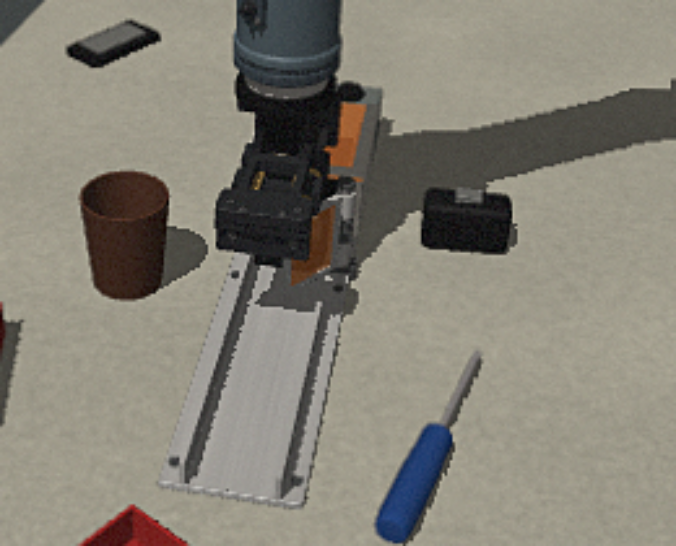

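The gate is resting on the finger behind the tray, as expected. The tray front is near +108 (side detection and geometry agree). Continuing slowly.

```bash
python3 -m jog '[{"dx":0.004,"dy":0,"dz":-0.05,"rx":0,"ry":0,"rz":0,"fingers":1},{"dx":0.004,"dy":0,"dz":-0.05,"rx":0,"ry":0,"rz":0,"fingers":1},{"dx":0,"dy":0,"dz":-0.05,"rx":0,"ry":0,"rz":0,"fingers":1},{"dx":0,"dy":0,"dz":-0.05,"rx":0,"ry":0,"rz":0,"fingers":1},{"dx":0,"dy":0,"dz":-0.03,"rx":0,"ry":0,"rz":0,"fingers":1},{"dx":0,"dy":0,"dz":0,"rx":0,"ry":0,"rz":0,"fingers":1}]' && python3 -c "
from h import *
to(15,8,27,(-1,0))"
```

```text
clock: 26.18
tool_pos: [0.5529, 0.0269, 0.0275]
eef_rot: [[0.996, 0.0, -0.088], [0.088, -0.001, 0.996], [0.0, -1.0, -0.001]]
ft_force: [-0.6, -1.0, 0.0]
finger_gap: 0.004
t 26.18 tcp [7.  8.8] z 27.5 A [15.9  8.8] B [-2.   8.8] gap 0.004 F [-0.6 -1.   0. ] q [-0.14  0.69  0.02  1.91 -0.02  0.54  1.54]
ry total deg -0.1 units -0.001
tilt [ 3.e-04 -1.e+00 -9.e-04]
shift units after turn dx,dy,dz [-0.005  0.003 -0.054]
```

```bash
python3 -m jog '[{"dx":0,"dy":0,"dz":-0.02,"rx":0,"ry":0,"rz":0,"fingers":1},{"dx":0,"dy":0,"dz":-0.015,"rx":0,"ry":0,"rz":0,"fingers":1},{"dx":0,"dy":0,"dz":0,"rx":0,"ry":0,"rz":0,"fingers":1}]' && python3 -c "
from h import *
to(15,8,27,(-1,0))"
```

```text
clock: 26.55
tool_pos: [0.5534, 0.0225, 0.0275]
eef_rot: [[0.996, 0.0, -0.088], [0.088, -0.0, 0.996], [0.0, -1.0, -0.0]]
ft_force: [0.3, 1.0, -0.2]
finger_gap: 0.003
t 26.55 tcp [11.4  8.9] z 27.5 A [20.3  8.9] B [2.5 8.9] gap 0.003 F [ 0.3  1.  -0.2] q [-0.13  0.69  0.02  1.91 -0.02  0.54  1.55]
ry total deg -0.0 units -0.001
tilt [ 3.e-04 -1.e+00 -3.e-04]
shift units after turn dx,dy,dz [-0.006  0.004 -0.024]
```

```bash
python3 -m jog '[{"dx":0,"dy":0,"dz":-0.014,"rx":0,"ry":0,"rz":0,"fingers":1},{"dx":0,"dy":0,"dz":0,"rx":0,"ry":0,"rz":0,"fingers":1},{"dx":0,"dy":0,"dz":0,"rx":0,"ry":0,"rz":0,"fingers":1}]' && python3 -c "
from h import *
st()"
```

```text
clock: 26.92
tool_pos: [0.5536, 0.0204, 0.0276]
eef_rot: [[0.996, 0.0, -0.088], [0.088, -0.0, 0.996], [0.0, -1.0, -0.0]]
ft_force: [-0.5, -0.6, -0.9]
finger_gap: 0.003
t 26.93 tcp [13.5  8.9] z 27.6 A [22.4  8.9] B [4.6 8.9] gap 0.003 F [-0.5 -0.6 -0.9] q [-0.13  0.69  0.02  1.91 -0.02  0.54  1.56]
```

```bash
python3 -m jog '[{"dx":0,"dy":0,"dz":-0.014,"rx":0,"ry":0,"rz":0,"fingers":1},{"dx":0,"dy":0,"dz":0,"rx":0,"ry":0,"rz":0,"fingers":1},{"dx":0,"dy":0,"dz":0,"rx":0,"ry":0,"rz":0,"fingers":1}]' && python3 -c "
from h import *
st()"
```

```text
clock: 27.3
tool_pos: [0.5537, 0.0184, 0.0276]
eef_rot: [[0.996, 0.0, -0.088], [0.088, -0.0, 0.996], [0.0, -1.0, -0.0]]
ft_force: [0.2, 0.8, -0.5]
finger_gap: 0.004
t 27.3 tcp [15.5  8.8] z 27.6 A [24.5  8.8] B [6.6 8.8] gap 0.004 F [ 0.2  0.8 -0.5] q [-0.13  0.69  0.01  1.91 -0.02  0.54  1.56]
```

```bash
python3 -m jog '[{"dx":0,"dy":0,"dz":-0.01,"rx":0,"ry":0,"rz":0,"fingers":1},{"dx":0,"dy":0,"dz":-0.005,"rx":0,"ry":0,"rz":0,"fingers":1},{"dx":0,"dy":0,"dz":0,"rx":0,"ry":0,"rz":0,"fingers":1}]' && python3 -c "
from h import *
st()
for c in ('side','top'):
  im=grab_frame(c)[:,:,::-1]; im=im[120:330,200:460] if c=='side' else im[130:330,200:500]
  cv2.imwrite(f'pics/{c}14.png',cv2.resize(im,None,fx=2.6,fy=2.6))
  for l in('gate_edge','tray_front','tray_back'):
    for d in tip_of(c,l): print(c,l,round(d['confidence'],2),np.round(w2c(P,d['centre'])*1e3,1))"
```

```text
clock: 27.68
tool_pos: [0.5537, 0.0179, 0.0276]
eef_rot: [[0.996, 0.0, -0.09], [0.09, 0.001, 0.996], [0.0, -1.0, 0.001]]
ft_force: [0.1, 4.6, -0.4]
finger_gap: 0.004
t 27.68 tcp [16.1  8.8] z 27.6 A [25.   8.8] B [7.1 8.8] gap 0.004 F [ 0.1  4.6 -0.4] q [-0.12  0.69  0.01  1.91 -0.02  0.54  1.56]
side gate_edge 0.77 [[-11.7  22.9]]
side tray_front 0.82 [[-345.6   67.1]]
side tray_front 0.58 [[-143.1  231.6]]
side tray_front 0.53 [[  70.3 -143.6]]
side tray_back 0.79 [[-401.   -34.9]]
side tray_back 0.65 [[-255.9  203.9]]
top gate_edge 0.72 [[-50.2 124.3]]
top tray_front 0.83 [[-336.8   72. ]]
top tray_front 0.81 [[-140.   235.2]]
top tray_back 0.78 [[-260.6  213.4]]
top tray_back 0.62 [[-401.9  -30.9]]
```

View pics/top14.png

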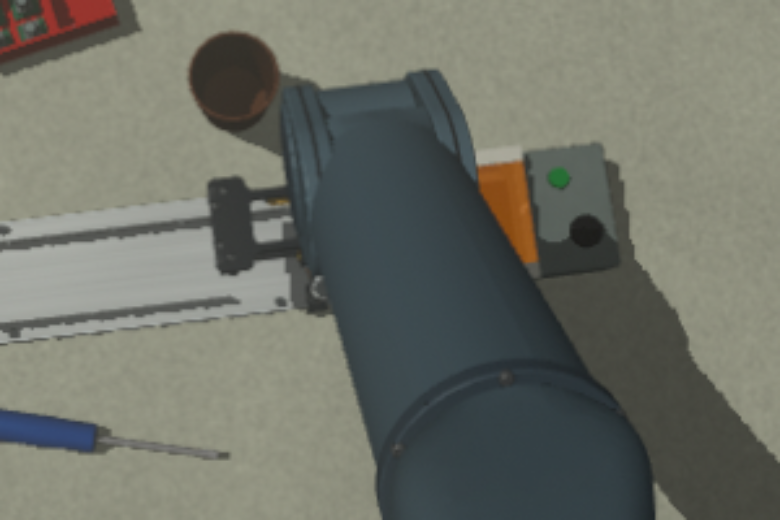

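```bash
python3 -m jog '[{"dx":0,"dy":0,"dz":-0.01,"rx":0,"ry":0,"rz":0,"fingers":1},{"dx":0,"dy":0,"dz":0,"rx":0,"ry":0,"rz":0,"fingers":1},{"dx":0,"dy":0,"dz":0,"rx":0,"ry":0,"rz":0,"fingers":1}]' && python3 -c "
from h import *
st()"
```

```text
clock: 28.45
tool_pos: [0.5537, 0.0178, 0.0276]
eef_rot: [[0.996, -0.0, -0.091], [0.091, 0.003, 0.996], [-0.0, -1.0, 0.003]]
ft_force: [-0.5, 8.1, 0.3]
finger_gap: 0.004
t 28.45 tcp [16.1  8.8] z 27.6 A [25.1  8.8] B [7.2 8.8] gap 0.004 F [-0.5  8.1  0.3] q [-0.12  0.69  0.01  1.91 -0.02  0.54  1.57]
```

Force rises against a rigid stop with no further motion, so the tray is home. Backing off slightly and lifting out.

```bash
python3 -m jog '[{"dx":0,"dy":0,"dz":0.02,"rx":0,"ry":0,"rz":0,"fingers":1},{"dx":0,"dy":0,"dz":0.018,"rx":0,"ry":0,"rz":0,"fingers":1},{"dx":0,"dy":0,"dz":0,"rx":0,"ry":0,"rz":0,"fingers":1},{"dx":0,"dy":-0.06,"dz":0,"rx":0,"ry":0,"rz":0,"fingers":1},{"dx":0,"dy":-0.12,"dz":0,"rx":0,"ry":0,"rz":0,"fingers":1},{"dx":0,"dy":-0.2,"dz":0,"rx":0,"ry":0,"rz":0,"fingers":1},{"dx":0,"dy":-0.25,"dz":0,"rx":0,"ry":0,"rz":0,"fingers":1},{"dx":0,"dy":-0.3,"dz":0,"rx":0,"ry":0,"rz":0,"fingers":1},{"dx":0,"dy":-0.2,"dz":0,"rx":0,"ry":0,"rz":0,"fingers":1},{"dx":0,"dy":0,"dz":0,"rx":0,"ry":0,"rz":0,"fingers":1}]' && python3 -c "
from h import *
to(-200,-150,200)"
```

```text
clock: 29.7
tool_pos: [0.5552, 0.0207, 0.2007]
eef_rot: [[0.996, 0.006, -0.088], [0.088, 0.001, 0.996], [0.006, -1.0, 0.0]]
ft_force: [0.1, 0.2, -0.3]
finger_gap: 0.008
t 29.7 tcp [13.3 10.5] z 200.7 A [22.4 10.5] B [ 4.2 10.5] gap 0.008 F [ 0.1  0.2 -0.3] q [-0.14  0.42  0.03  1.83 -0.01  0.88  1.55]
tilt [ 6.3e-03 -1.0e+00  2.0e-04]
shift units after turn dx,dy,dz [-1.071 -0.002  1.422]
```

Moving the arm aside so both cameras can check the result.

```bash
python3 -m jog '[{"dx":-0.05,"dy":0,"dz":0.3,"rx":0,"ry":0,"rz":0,"fingers":1},{"dx":-0.05,"dy":0,"dz":0.35,"rx":0,"ry":0,"rz":0,"fingers":1},{"dx":-0.05,"dy":0,"dz":0.35,"rx":0,"ry":0,"rz":0,"fingers":1},{"dx":-0.05,"dy":0,"dz":0.35,"rx":0,"ry":0,"rz":0,"fingers":1},{"dx":-0.05,"dy":0,"dz":0.35,"rx":0,"ry":0,"rz":0,"fingers":1},{"dx":0,"dy":0,"dz":0,"rx":0,"ry":0,"rz":0,"fingers":1},{"dx":0,"dy":0,"dz":0,"rx":0,"ry":0,"rz":0,"fingers":1}]' && python3 -c "
from h import *
st()
for c in ('side','top'):
  im=grab_frame(c)[:,:,::-1]; im=im[120:330,200:460] if c=='side' else im[130:330,200:500]
  cv2.imwrite(f'pics/{c}15.png',cv2.resize(im,None,fx=2.6,fy=2.6))
  for l in('gate_edge','tray_front','tray_back','screwdriver','dashcam','cup'):
    for d in tip_of(c,l): print(c,l,round(d['confidence'],2),np.round(w2c(P,d['centre'])*1e3,1))"
```

```text
clock: 30.58
tool_pos: [0.4933, 0.2702, 0.1966]
eef_rot: [[0.996, -0.001, -0.088], [0.088, -0.001, 0.996], [-0.001, -1.0, -0.001]]
ft_force: [0.4, -0.7, 0.0]
finger_gap: 0.004
t 30.57 tcp [-240.6  -29. ] z 196.6 A [-231.7  -29. ] B [-249.6  -29. ] gap 0.004 F [ 0.4 -0.7  0. ] q [-0.55  0.44 -0.04  1.81  0.02  0.89  1.06]
side gate_edge 0.45 [[-49.1 130.2]]
side tray_front 0.9 [[-343.4   67.6]]
side tray_front 0.74 [[-144.8  230.6]]
side tray_back 0.96 [[-252.4  207. ]]
side tray_back 0.93 [[-398.6  -33.4]]
side screwdriver 0.97 [[-192.3 -137.4]]
side dashcam 0.92 [[  65.8 -144.4]]
side cup 0.77 [[-49.1 131.2]]
side cup 0.63 [[  0.9 -41.8]]
side cup 0.44 [[ -1.1 -39.9]]
top gate_edge 0.51 [[ 3.5 25.9]]
top tray_front 0.69 [[-140.5  235.9]]
top tray_back 0.72 [[30.9  2.2]]
top tray_back 0.71 [[-258.6  209.5]]
top screwdriver 0.76 [[-190.  -136.8]]
top dashcam 0.77 [[  63.8 -138.5]]
top cup 0.69 [[-49.2 128.4]]
```

View pics/side15.png

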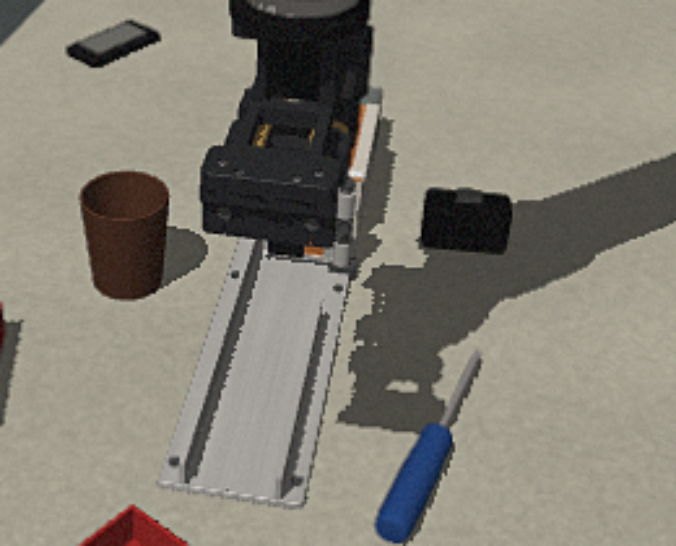

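View pics/top15.png

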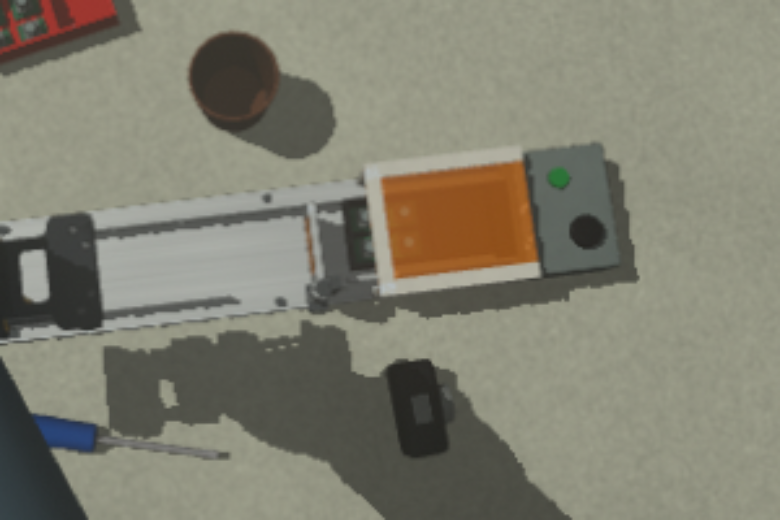

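The top view shows the gate shut across the lane at px (312,240), with the tray's back end just past it at (352,235) and the rest of the tray in the hood. The detector puts the tray back at +31 (home is 30), and the bystanders haven't moved beyond detector noise. Signing off.

```bash
python3 -m jog '[{"dx":0,"dy":0,"dz":0,"rx":0,"ry":0,"rz":0,"fingers":1},{"dx":0,"dy":0,"dz":0,"rx":0,"ry":0,"rz":0,"fingers":1}]' && python3 -c "
from station import *
print(sign_off())"
```

```text
clock: 31.52
tool_pos: [0.4935, 0.2713, 0.197]
eef_rot: [[0.996, 0.0, -0.089], [0.089, 0.0, 0.996], [0.0, -1.0, 0.0]]
ft_force: [-0.2, -1.5, -0.5]
finger_gap: 0.002
the job is handed in; nothing more can be done
None
```

The tray is home in the hood, the gate is shut behind it, and I handed the job in at about 31.5 s. `sign_off()` gave no verdict.

**What I did:**
1. Nudged the tray about 23 mm forward inside its front pocket, to about 75 mm short of the gate line.
2. Swung the gate open to about 1.9 rad with one fingertip and held it there.
3. With the other fingertip in the pocket, pushed the tray until its front end was about 35 mm short of the gate line, still holding the gate.
4. Let the gate rest against the tray, then pushed the tray's back end with shut fingers until it met the end stop, and lifted straight out.

**Last checks:**
- **End stop:** the push met a firm stop, with 8 N and no further travel.
- **Tray:** the top camera put its back end at x = 31 mm (home is 30 mm). The front end is hidden under the hood, so I worked its position out from the back end.
- **Gate:** shut in the top view, with its free edge found at (3.5, 26) mm against (0, 25) expected.
- **Bystanders:** the screwdriver, dash camera and cup read within about 5 mm of where they started, which is about the detector's error.
- **Disagreements:** the side camera's last view of the gate and tray was blocked by the gripper. Its "gate_edge" reading was a false hit on the cup, so the gate and tray checks rest on the top camera alone.

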